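# Lid torque check on sample jars

## Robot

A 6-joint arm with a two-finger parallel gripper is mounted at the origin on the work surface. World frame = base frame: x ahead of the robot, y to its left, z up, the work surface at z = 0. Lengths are in mm, angles in rad, forces in N, time in s.
With the tool pointing down it reaches from about 350 to 925 mm from the base axis. Payload 6.4 kg.
Tool frame: the origin (TCP) lies between the finger pads; the fingertips stand 19 mm ahead of it and the grasp point (between the pads) is the TCP; x points along the fingers, y is the direction in which the jaws open and shut, and the axes are right-handed (so a half turn about x gives the same grasp; the last joint's range is limited). The gripper opens to 85 mm and grips with 20 to 120 N. Pads are 22 mm wide; open, the fingers measure 114 mm over their backs; the gripper's body (76 mm by 85 mm) begins 54 mm behind the grasp point. The pads swing forward as they close: fully open they stand 13 mm farther back than shut.
Start: joints at [1.125, 0.245, 1.558, -0, 1.339, -0.174], TCP at [174.5, 626.15, 250.29] pointing down, gripper open.
Joint ranges: [-3.13, 3.13], [-1.02, 2.26], [0.13, 2.54], [-0.95, 4.09], [0.21, 2.88], [-2.74, 2.74]. Speed limits (rad/s): [2.57, 2.57, 3.14, 3.14, 3.14, 3.14].

## Interface

Orientations are given as [roll, pitch, yaw] about the fixed x, y, z axes, in that order (R = Rz(yaw) Ry(pitch) Rx(roll)).
In Python, from workcell import manip gives the robot as it stands.
- The arm moves only by the shell command python3 -m pendant 'ROWS' [FORCE]. ROWS is JSON, a list of rows, each an object with "translation": the shift along the tool's x, y, z in units of 25 mm (1.0 is 25 mm), a list of three; "yaw": the turn about the tool's x in units of 5 degrees (1.0 is 5 degrees); "grip": the opening, from 0 (shut) to 1 (fully open). A call has exactly 10 rows; each row shifts and turns the commanded pose from where the row before left it, along the tool's axes as they then stand; what a row does not reach is not made up. A row lasts 1/12 s, in which the tool goes at most 41.7 mm and 7.16 degrees, less where a joint would pass 70% of its speed; a pose out of reach is approached as far as the arm can. A call is refused whole if a number of a shift passes 1 or a number of a turn 1, either way. A call with a gripper value outside its range is refused whole. The fingers move at their own pace and stop on an object; FORCE is the grip in N (left out, the last holds). Time passes only in rows, so rows that do not move let the fingers close, or fill a call up. It gives the time, the measured TCP pose, the force and the opening at its end, in the units of the state.
- manip.state(): the state, without advancing time (a new reading comes with each control period).
- manip.get_image(name): name is "scene" or "side" or "wrist"; returns (picture, depth): 480x640x3 uint8, red, green, blue; 480x640 float32, mm along the optical axis (not along the pixel's ray), 0 where there is no reading.
- manip.get_calibration(name): a dict with "intrinsics" (3x3 intrinsics, pixels), "k1" (the pictures are not rectified: a ray, as slopes to the right and down, at radius r is drawn at 1 + k1 r^2 times it, then the intrinsics apply), "eye" and "rotation" of the camera in the world. Camera axes: x right, y down, z forward; pixel columns grow to the right and rows downward; lengths in mm; the calibration is good to about 2 mm. A picture is of the moment at which its call begins: read the wrist's pose just before it. get_calibration takes no time and is no camera call; for the wrist camera it gives the pose at the moment of the call.
- manip.hand_in(): hands the job in, once; it reports no verdict.
Trained networks look in the newest picture that a camera, given by its name, has taken for a name from the list of things; names that differ only in an ending like _2 or _b are one class to them, and where a whole thing is asked for, a point or a joint stands for the part that bears it (a point fixed in the world has none). Each returns a list of dicts, best first, with "score" (0 to 1); they miss things now and then, are a little off and sometimes report something else, mostly with a low value. They report only what shows in the picture. A call takes as long as a camera call. They do not tell look-alikes from the thing itself.
- manip.masks_of(camera, thing): "pixels" (480x640 bool, what is visible of it) and "box" ([left, top, right, bottom] in pixels, round what is visible of it).
The state is a dict: "clock": time; "joints": joint angles; "qvel": joint speeds; "tau": joint torques, N m; "ee_pos": TCP position; "eef_rot": TCP orientation; "wrist_force": force on the tool from outside, world axes, zero at the start; "ft_torque": the same for the moment, N m; "width": opening from 0.0 (shut) to 1.0 (fully open).
Only numpy, scipy, OpenCV 4.12 (cv2) and the standard library are available. Lean on these libraries where they do the work, as an engineer would, in place of code of your own. Each camera call takes 0.05 s, during which the arm holds its last target. There are 200 camera calls.

## Task

Check the sample jars' lids on the torque tester. First turn the tester's setting wheel clockwise until the pawl catches it with the pointer at the orange tab, and let go; then, one jar at a time in the order white, blue, orange, black lid (one may be missing), stand the jar in the tester's nest, twist its lid clockwise until the needle is in the green band, hold it there steadily for at least a second, let the needle return, and stand the jar upright in the green tray. The lids must not turn on their jars, the needle must never go well into the red, and the things around must be left alone.

Things in the scene. Friction and masses are not known exactly. Their poses are not given: they have to be found in the camera images.
- tester: lid torque tester, fixed: white housing 170 (x) x 285 (y) x 45 mm high, blue stripe. Origin: centre of its underside; x points away from the robot at yaw 0, y to the left. Turntable with nest at y = +72 mm, setting wheel at y = -82 mm; the pawl's guide block (22 mm high) stands on the +x side of the wheel.
- nest (a point): centre of the floor of the square nest on the turntable, 57 mm above the bench. Nest: 68 x 68 mm inside, steel walls 5 mm thick and 28 mm high, open on top; its sides lie along this point's x and y axes, and turn with the turntable. A jar has about 0.14 rad of turning play in it.
- table_turn (a joint): angle of the turntable, rad, growing clockwise from above. A spring of 0.8 N m/rad returns it to 0; stop at 0.95. A red needle on its rim (tester's +x side) runs over a scale on the housing: black block at zero, green band from 0.38 to 0.58 rad (0.30 to 0.46 N m on the lid), red block from 0.65 rad on.
- wheel_turn (a joint): angle of the setting wheel, rad, growing clockwise from above; one tooth is pi/6 = 0.524 rad. Catches lie near whole numbers of teeth; it starts at about 0. A sprung pawl rides over the teeth clockwise (up to about 0.3 N m just before the click) and blocks counter-clockwise turning; let go between catches, the wheel falls back to the last one. It turns round and round.
- wheel_grip (a point): point on the wheel's axis, 81 mm above the bench, to grip at. The wheel: brass, 12 saw teeth, 96 mm across, top at 61 mm; on it a black grip bar 62 mm long, 14 mm wide, from 61 to 91 mm above the bench, through the axis and in line with the pointer.
- wheel_pointer (a point): tip of the wheel's white pointer, 55 mm from the axis, 62 mm above the bench; the grip bar lies along the line from wheel_grip to here.
- tab_orange: orange round tab, 14 mm across and 12 mm high, on the housing 66 mm from the wheel's axis; marks the setting wanted. Origin: centre of its underside, 45 mm above the bench. It stands exactly outward of the pointer in the wanted catch, 2, 3 or 4 teeth clockwise from the start; two grey tabs like it mark the other two.
- passed_tray_in (a point): centre of the inner floor (5 mm above the bench) of the green open tray, fixed at the right of the bench, 225 x 225 mm outside, walls 5 mm thick and 25 mm high; x and y along its sides. Inside 215 x 215 mm: room for four jars, two by two, 100 mm apart.
- jar_white: loose sample jar with its white screw lid (tested first), about 200 to 360 g. Square pale body 60 x 60 mm and 46 mm high, then the round ribbed white lid, 56 mm across, from 50 to 82 mm above the underside. Origin: centre of the underside; z up, x and y along the square's sides. Stands upright at the left of the bench. Absent in some starts.
- lid_white: the white lid, on its jar. Origin: centre of its underside, 50 mm above the jar's.
- lid_white_turn (a joint): angle of the white lid on its jar, rad, growing clockwise (tightening); 0 at the start. The lid is tight: it slips only above 0.8 N m.
- jar_blue: loose sample jar with its blue screw lid (after the white one), about 200 to 360 g. Square pale body 60 x 60 mm and 46 mm high, then the round ribbed blue lid, 56 mm across, from 50 to 82 mm above the underside. Origin: centre of the underside; z up, x and y along the square's sides. Stands upright at the left of the bench. Absent in some starts.
- lid_blue: the blue lid, on its jar. Origin: centre of its underside, 50 mm above the jar's.
- lid_blue_turn (a joint): angle of the blue lid on its jar, rad, growing clockwise (tightening); 0 at the start. The lid is tight: it slips only above 0.8 N m.
- jar_orange: loose sample jar with its orange screw lid (after the blue one), about 200 to 360 g. Square pale body 60 x 60 mm and 46 mm high, then the round ribbed orange lid, 56 mm across, from 50 to 82 mm above the underside. Origin: centre of the underside; z up, x and y along the square's sides. Stands upright at the left of the bench. Absent in some starts.
- lid_orange: the orange lid, on its jar. Origin: centre of its underside, 50 mm above the jar's.
- lid_orange_turn (a joint): angle of the orange lid on its jar, rad, growing clockwise (tightening); 0 at the start. The lid is tight: it slips only above 0.8 N m.
- jar_black: loose sample jar with its black screw lid (last), about 200 to 360 g. Square pale body 60 x 60 mm and 46 mm high, then the round ribbed black lid, 56 mm across, from 50 to 82 mm above the underside. Origin: centre of the underside; z up, x and y along the square's sides. Stands upright at the left of the bench. Absent in some starts.
- lid_black: the black lid, on its jar. Origin: centre of its underside, 50 mm above the jar's.
- lid_black_turn (a joint): angle of the black lid on its jar, rad, growing clockwise (tightening); 0 at the start. The lid is tight: it slips only above 0.8 N m.
- tip_box: orange pipette-tip box, 120 x 85 x 67 mm, bystander. Origin: centre of the underside.
- wash_bottle: white bottle with blue cap, 68 mm across, 150 mm high, bystander. Origin: centre of the underside.
- reagent_bottle: amber bottle with blue cap, 64 mm across, 130 mm high, bystander. Origin: centre of the underside.
- beaker: metal beaker, 70 mm across, 80 mm high, bystander. Origin: centre of the underside.
There are look-alikes about, which are no part of the job. Leave any yellow look-alike of the jar_white alone.

How it is judged:
By the outcome, as a careful person would: the job done as asked, in the order asked, and still so for the second after the job is handed in, with the robot touching nothing.
Of jar_white, jar_blue, jar_orange, jar_black only 3 to 4 are there at a start; the rules pass over those that are not, and their reading is None.
At some moment in a run one of jar_white, jar_blue, jar_orange, jar_black may be knocked a few centimetres aside while the robot is not near it.
It also fails if it takes over 210 s, if anything falls off the work surface, if the arm or the gripper's body presses on something with over 40 N, if the wrist force passes 120 N, or if a joint passes its speed limit or range.

## Working session

There is one attempt and no reset: what is moved stays moved. The work goes in short steps, Python scripts to look and compute and a shell command to move; the robot and the scene stay as the last step left them, time stands still between calls to the robot, and variables do not carry over. Pictures are saved under pics/ and viewed, about 12 in all and at most 16, crops included, and the job is handed in when it is done.

```bash
mkdir -p pics; ls
cat > h.py <<'E'
import numpy as np, cv2, json
from workcell import manip
from scipy.spatial.transform import Rotation as R
def grab(name, png=None):
    c=manip.get_calibration(name); im,d=manip.get_image(name)
    if png: cv2.imwrite('pics/'+png,im[:,:,::-1])
    return c,im,d
def cloud(c,d):
    K=np.array(c['intrinsics']);k1=c['k1']
    v,u=np.mgrid[0:480,0:640]
    xd=(u-K[0,2])/K[0,0];yd=(v-K[1,2])/K[1,1]
    x,y=xd.copy(),yd.copy()
    for _ in range(8):
        f=1+k1*(x*x+y*y);x=xd/f;y=yd/f
    P=np.stack([x*d,y*d,d],-1)
    W=P@np.array(c['rotation']).T+np.array(c['eye'])
    W[d<=0]=np.nan
    return W
E
python3 - <<'E'
from h import *
s=manip.state();print({k:np.round(v,3) for k,v in s.items()})
a=[]
for n in ('scene','side','wrist'):
    c,im,d=grab(n,n+'0.png');print(n,np.round(c['eye']),c['k1'],np.round(c['rotation'],2).tolist(),c['intrinsics'][0][0])
    W=cloud(c,d);np.save('/tmp/'+n,W)
    for t in ['tester','jar_white','jar_blue','jar_orange','jar_black','tab_orange','wheel_pointer','wheel_grip','nest','tip_box','wash_bottle','reagent_bottle','beaker'] if n!='wrist' else ['jar_white']:
        for m in manip.masks_of(n,t)[:3]:
            p=W[m['pixels']];p=p[~np.isnan(p[:,0])]
            if len(p): print(n,t,round(m['score'],2),m['box'],np.round(np.median(p,0)),'zmax',np.round(np.percentile(p[:,2],98)),len(p))
E
```

```text
pics
{'clock': np.float64(0.0), 'joints': array([ 1.125,  0.246,  1.559, -0.   ,  1.339, -0.174]), 'qvel': array([ 0.   ,  0.001, -0.001,  0.   , -0.002,  0.001]), 'tau': array([-2.0000e-03, -4.2952e+01, -3.2613e+01, -0.0000e+00,  5.0000e-03,
        0.0000e+00]), 'ee_pos': array([174.283, 625.66 , 249.191]), 'eef_rot': array([-1.735,  1.569, -2.007]), 'wrist_force': array([-0.081, -0.964, -0.024]), 'ft_torque': array([ 0.068, -0.004,  0.025]), 'width': np.float64(0.999)}
scene [1446.  405. 1473.] -0.18004700401395185 [-2.53, -0.01, 1.96] 603.7807263885481Traceback (most recent call last):
  File "<stdin>", line 6, in <module>
  File "h.py", line 16, in cloud
    W=P@np.array(c['rotation']).T+np.array(c['eye'])
      ~~~~~~~~~~~~~~~~~~~~~~~~~~~^~~~~~~~~~~~~~~~~~~
ValueError: operands could not be broadcast together with shapes (480,640) (3,)
```

View pics/scene0.png

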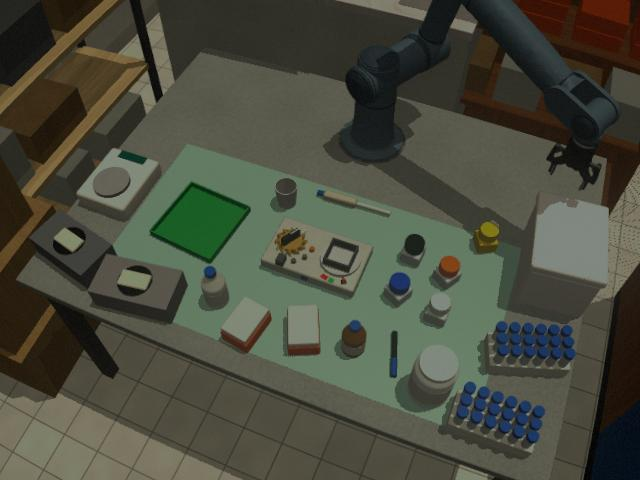

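The scene view shows all four jars: black (414,245), orange (449,268), blue (400,285) and white (439,306). The yellow look-alike is at (487,233). The tester is at (318,257) with its wheel at (292,240), and the tray at (201,222).

```bash
sed -i "s/W=P@np.array(c\['rotation'\]).T/Rm=R.from_euler('xyz',c['rotation']).as_matrix()\n    W=P@Rm.T/" h.py
python3 - <<'E'
from h import *
for n in ('scene','side','wrist'):
    c,im,d=grab(n,n+'0.png');print(n,np.round(c['eye']),np.round(c['rotation'],2))
    W=cloud(c,d);np.save('/tmp/'+n,W)
    for t in ['tester','jar_white','jar_blue','jar_orange','jar_black','lid_white','lid_blue','lid_orange','lid_black','tab_orange','wheel_grip','nest','tip_box','wash_bottle','reagent_bottle','beaker'] if n!='wrist' else ['jar_white']:
        for m in manip.masks_of(n,t)[:2]:
            p=W[m['pixels']];p=p[~np.isnan(p[:,0])]
            if len(p): print(n,t,round(m['score'],2),m['box'],np.round(np.median(p,0)),'zmax',np.round(np.percentile(p[:,2],98)),len(p))
E
```

```text
scene [1446.  405. 1473.] [-2.53 -0.01  1.96]
scene tester 0.7 [260.2, 217.4, 372.5, 299.4] [562.  32.  46.] zmax 88.0 5381
scene jar_white 0.97 [423.5, 294.5, 452.8, 329.4] [604. 399.  69.] zmax 88.0 665
scene jar_white 0.75 [473.7, 219.3, 499.1, 251.8] [313. 465.  60.] zmax 88.0 601
scene jar_blue 0.74 [383.3, 274.5, 412.0, 306.7] [579. 279.  60.] zmax 87.0 692
scene jar_blue 0.71 [388.2, 272.1, 411.1, 293.6] [571. 278.  80.] zmax 87.0 365
scene jar_orange 0.8 [432.2, 259.6, 459.2, 292.8] [473. 390.  63.] zmax 87.0 668
scene jar_black 0.79 [399.6, 229.7, 424.1, 267.3] [441. 278.  59.] zmax 87.0 627
scene jar_black 0.33 [403.7, 234.8, 425.0, 258.5] [431. 278.  80.] zmax 88.0 346
scene lid_white 0.94 [428.5, 292.8, 451.8, 314.4] [593. 399.  80.] zmax 88.0 431
scene lid_white 0.84 [476.7, 219.4, 499.6, 245.1] [305. 466.  80.] zmax 88.0 367
scene lid_blue 0.67 [391.8, 270.5, 410.0, 296.3] [570. 278.  79.] zmax 87.0 403
scene lid_orange 0.62 [440.9, 255.2, 462.0, 277.0] [466. 390.  80.] zmax 88.0 348
scene lid_orange 0.51 [320.2, 239.5, 360.9, 276.5] [542.  96.  59.] zmax 88.0 1184
scen
[... 2056 characters left out ...]
zmax 26.0 16790
side wheel_grip 0.95 [312.6, 257.6, 364.5, 289.7] [529. -72.  64.] zmax 94.0 1121
side nest 0.73 [265.3, 207.1, 389.9, 321.2] [521. -33.  48.] zmax 90.0 7889
side nest 0.61 [283.0, 213.5, 335.0, 247.1] [534.  79.  66.] zmax 88.0 1622
side reagent_bottle 0.71 [353.1, 154.9, 383.9, 212.0] [749. 198.  66.] zmax 132.0 1116
side beaker 0.83 [256.9, 302.1, 297.4, 354.3] [ 368. -165.   55.] zmax 83.0 1735
side beaker 0.37 [267.2, 160.4, 291.8, 194.4] [570. 379.  64.] zmax 86.0 588
wrist [ 94. 649. 375.] [ 2.81 -0.    1.3 ]
wrist jar_white 0.82 [209.7, 297.5, 239.6, 393.3] [287. 490.  54.] zmax 84.0 1409
wrist jar_white 0.25 [218.9, 420.1, 233.6, 442.7] [443. 423.  13.] zmax 26.0 181
```

View pics/side0.png

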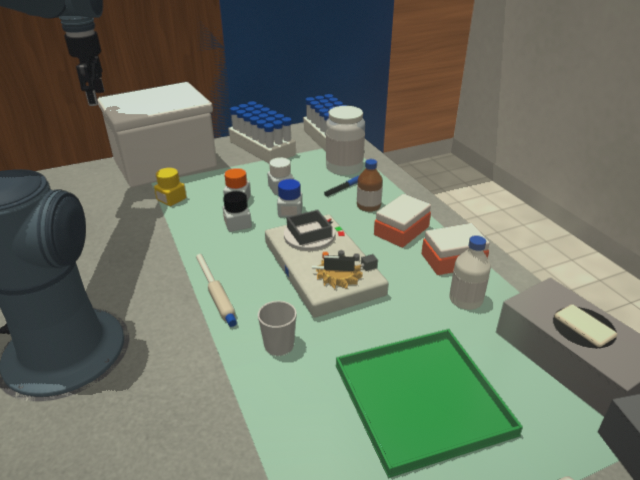

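View pics/wrist0.png

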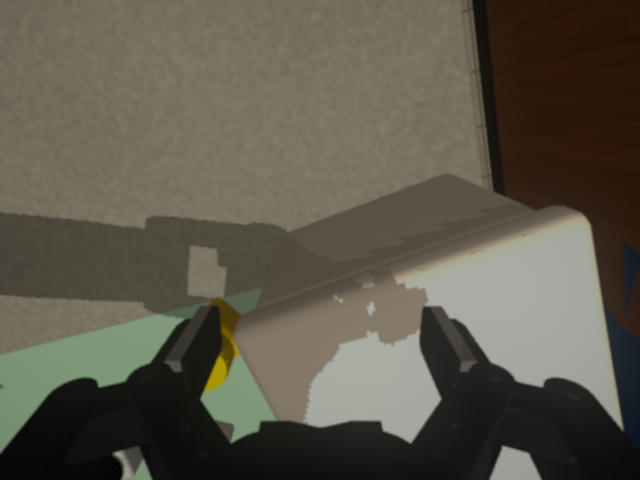

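The side view confirms the layout: wheel at (340,268), nest at (309,226), tray at (428,405). The large white box is beneath the gripper in the wrist view. I'll raise the arm and move toward the tester with a helper that gives displacements in tool axes.

```bash
cat >> h.py <<'E'
def tool():
    s=manip.state();M=R.from_euler('xyz',s['eef_rot']).as_matrix()
    return s,M
def jaw(M): return np.degrees(np.arctan2(M[1,1],M[0,1]))  # world direction of tool y
def go(x=None,y=None,z=None,jawdeg=None):
    """print the tool-axis units to a target; jawdeg = wanted world direction of the jaws, mod 180.
    Translation is given both before (T0) and after (T1) the turn"""
    s,M=tool();p=s['ee_pos'];t=np.array([a if a is not None else b for a,b in zip((x,y,z),p)])
    dw=t-p;turn=0.
    if jawdeg is not None:
        turn=(-(jawdeg-jaw(M))+90)%180-90   # + about tool x (down) = clockwise = jaw angle falls
    M1=M@R.from_euler('x',turn,degrees=True).as_matrix()
    print('at',np.round(p,1),'jaw %.1f j6 %.2f w %.3f F %s T %s t %.1f'%(jaw(M),s['joints'][5],s['width'],np.round(s['wrist_force'],1),np.round(s['ft_torque'],2),s['clock']))
    print('  turn units %.2f  T0 %s  T1 %s'%(turn/5,np.round(M.T@dw/25,2),np.round(M1.T@dw/25,2)))
E
python3 -c "
from h import *
s,M=tool();print(np.round(M,3));go(480,40,330)
W=np.load('/tmp/scene.npy');x=W[...,0];y=W[...,1];z=W[...,2]
m=(z>25)&(x>300)&(x<900)&(y<120)&(y>-550)
# tray rim
t=(z>15)&(z<35)&(x>350)&(x<750)&(y<-230)&(y>-520)
pts=W[t][:,:2].astype(np.float32);print('tray',cv2.minAreaRect(pts))
h=(z>40)&(z<52)&(x>420)&(x<680)&(y<220)&(y>-160)
print('tester',cv2.minAreaRect(W[h][:,:2].astype(np.float32)))
b=(z>100)&(x<500)&(y>450);print('box',np.nanpercentile(W[b],[1,99],axis=0).round())
"
```

```text
[[ 0.     0.268  0.963]
 [ 0.     0.963 -0.268]
 [-1.     0.     0.   ]]
at [174.5 626.2 250.3] jaw 74.4 j6 -0.17 w 1.001 F [-0.2 -0.2 -0.2] T [-0.01  0.02  0.06] t 1.9
  turn units 0.00  T0 [ -3.19 -19.3   18.07]  T1 [ -3.19 -19.3   18.07]
tray ((544.734130859375, -364.1004638671875), (232.0762481689453, 234.6565704345703), 84.77249145507812)
tester ((541.1338500976562, 23.232284545898438), (174.71142578125, 284.854736328125), 0.05761480703949928)
box [[-1005.   457.   104.]
 [  459.   826.   580.]]
```

```bash
python3 -m pendant '[{"translation":[-1,0,0],"yaw":0,"grip":1},{"translation":[-1,0,0],"yaw":0,"grip":1},{"translation":[-1,-0.5,0.5],"yaw":0,"grip":1},{"translation":[-0.2,-1,0.95],"yaw":0,"grip":1},{"translation":[0,-1,0.95],"yaw":0,"grip":1},{"translation":[0,-1,0.95],"yaw":0,"grip":1},{"translation":[0,-1,0.95],"yaw":0,"grip":1},{"translation":[0,-1,0.95],"yaw":0,"grip":1},{"translation":[0,-1,0.95],"yaw":0,"grip":1},{"translation":[0,-1,0.95],"yaw":0,"grip":1}]' 40
python3 -m pendant '[{"translation":[0,-1,0.95],"yaw":0,"grip":1},{"translation":[0,-1,0.95],"yaw":0,"grip":1},{"translation":[0,-1,0.95],"yaw":0,"grip":1},{"translation":[0,-1,0.95],"yaw":0,"grip":1},{"translation":[0,-1,0.95],"yaw":0,"grip":1},{"translation":[0,-1,0.95],"yaw":0,"grip":1},{"translation":[0,-1,0.95],"yaw":0,"grip":1},{"translation":[0,-1,0.9],"yaw":0,"grip":1},{"translation":[0,-1,0.9],"yaw":0,"grip":1},{"translation":[0,-1,0.9],"yaw":0,"grip":1}]'
python3 - <<'E'
from h import *
go()
c,im,d=grab('wrist','w1.png');W=cloud(c,d);np.save('/tmp/w1',W);print(c['eye'],c['rotation'])
for t in ['tab_orange','wheel_grip','nest','tester','wheel_pointer']:
    for m in manip.masks_of('wrist',t)[:2]:
        p=W[m['pixels']];p=p[~np.isnan(p[:,0])]
        if len(p): print(t,round(m['score'],2),m['box'],np.round(np.median(p,0)),np.round(np.percentile(p[:,2],98)),len(p))
E
```

```text
clock: 2.68
ee_pos: [296.7, 396.1, 330.4]
eef_rot: [0.819, 1.57, 0.548]
wrist_force: [1.3, -0.0, 0.4]
width: 0.997
clock: 3.52
ee_pos: [454.8, 92.3, 330.6]
eef_rot: [0.309, 1.57, 0.037]
wrist_force: [0.3, 0.8, -0.9]
width: 0.998
at [454.8  92.3 330.6] jaw 74.4 j6 -1.34 w 0.998 F [ 0.3  0.8 -0.9] T [ 0.02 -0.02  0.03] t 3.5
  turn units 0.00  T0 [0. 0. 0.]  T1 [0. 0. 0.]
[374.43897231 115.39826241 455.15623654] [ 2.80922560e+00 -2.92852123e-04  1.29872522e+00]
tab_orange 0.74 [447.4, 89.0, 514.9, 148.8] [419. 270.  83.] 85.0 3076
tab_orange 0.57 [264.6, 268.1, 273.9, 280.5] [536.   5.  58.] 59.0 112
wheel_grip 0.81 [180.6, 250.1, 257.7, 317.5] [528. -52.  62.] 93.0 3310
nest 0.73 [292.6, 209.9, 386.1, 304.4] [535.  94.  58.] 87.0 6790
wheel_pointer 0.8 [184.0, 248.7, 259.9, 317.0] [529. -52.  62.] 93.0 3364
wheel_pointer 0.44 [572.0, 206.2, 636.2, 255.0] [578. 390.  82.] 84.0 2879
```

View pics/w1.png

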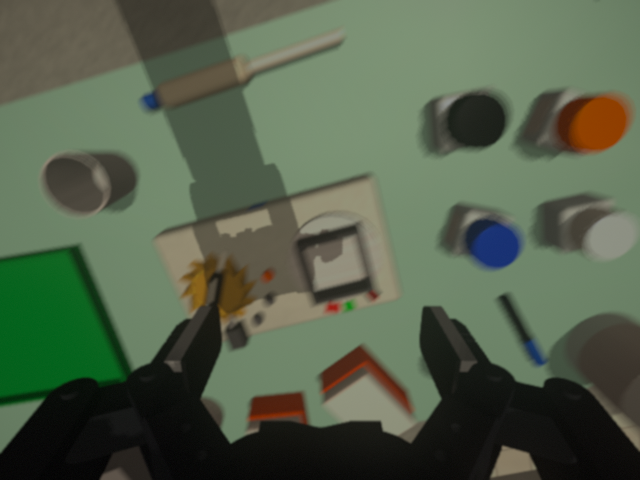

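The wrist view shows the orange tab at (268,275) and the grey tabs at (269,298) and (257,319), with the wheel at (218,285). Orange is therefore the first tab, 2 teeth clockwise. The nest is at (338,262), and the jars are on the right. Next I'll fit the poses from the depth data.

```bash
cat >> h.py <<'E'
def rect(pts):
    c,s,a=cv2.minAreaRect(pts[:,:2].astype(np.float32));return np.round(c,1),np.round(s,1),round(a,1)
def box(W,x0,x1,y0,y1,z0,z1):
    x,y,z=W[...,0],W[...,1],W[...,2]
    return (x>x0)&(x<x1)&(y>y0)&(y<y1)&(z>z0)&(z<z1)
def clean(m,k=3): return cv2.morphologyEx(m.astype(np.uint8),cv2.MORPH_OPEN,np.ones((k,k)))>0
E
python3 - <<'E'
from h import *
go()
c,im,d=grab('wrist','w2.png');W=cloud(c,d);np.save('/tmp/w2',W)
hsv=cv2.cvtColor(im,cv2.COLOR_RGB2HSV)
print('housing',rect(W[clean(box(W,420,680,-130,220,38,50),5)]))
n=clean(box(W,440,640,30,180,82,92));print('nest rim',rect(W[n]),np.nanmedian(W[n],0))
b=box(W,480,580,-110,-10,85,97);print('bar',rect(W[b]),b.sum(),np.nanmedian(W[b],0))
wh=clean(box(W,460,600,-120,0,56,68));print('wheel',rect(W[wh]),cv2.minEnclosingCircle(W[wh][:,:2].astype(np.float32)))
for m in manip.masks_of('wrist','tab_orange')[:3]:
    p=W[m['pixels']];print('tab',m['score'],m['box'],np.nanmedian(p,0),np.nanpercentile(p,[5,95],axis=0).round())
cv2.imwrite('pics/w2c.png',cv2.resize(im[200:350,150:410,::-1],None,fx=3,fy=3,interpolation=cv2.INTER_CUBIC))
for t in ['jar_white','jar_blue','jar_orange','jar_black']:
    for m in manip.masks_of('wrist',t.replace('jar','lid'))[:2]:
        p=W[m['pixels']];print(t,round(m['score'],2),np.round(m['box']),np.nanmedian(p,0).round(1))
E
```

```text
at [454.1  94.6 330.3] jaw 74.5 j6 -1.34 w 0.999 F [-0.1 -0.3 -0.6] T [-0.02 -0.01  0.01] t 3.8
  turn units 0.00  T0 [0. 0. 0.]  T1 [0. 0. 0.]
housing (array([536.9,  21.2]), array([284.3, 170. ]), 90.0)
nest rim (array([537.8,  92.6]), array([79.1, 77.9]), 0.2) [533.54362772  91.67788363  85.79174572]
bar (array([527.7, -55.6]), array([15.4, 40.1]), 60.3) 398 [525.13754408 -53.77249952  91.60078951]
wheel (array([547.6, -56.9]), array([117.5,  92.8]), 19.9) ((545.2389526367188, -51.06208419799805), 59.73860168457031)
tab 0.69 [260.1, 268.4, 271.2, 279.9] [535.84546644   5.700776    57.310801  ] [[531.  -0.  46.]
 [543.  11.  59.]]
tab 0.24 [179.9, 251.7, 255.5, 319.5] [528.34774275 -51.28554009  61.98527611] [[498. -93.  52.]
 [571. -25.  92.]]
jar_white 0.85 [569. 206. 638. 255.] [577.5 389.7  82.4]
jar_blue 0.76 [465. 216. 525. 267.] [556.3 271.1  82.5]
jar_orange 0.76 [556.  91. 636. 154.] [453.8 380.9  82.5]
jar_orange 0.55 [182. 248. 259. 323.] [528.7 -51.6  62. ]
jar_black 0.69 [444.  90. 511. 152.] [419.2 270.3  82.7]
jar_black 0.45 [555.  93. 637. 154.] [453.9 380.6  82.6]
```

View pics/w2c.png

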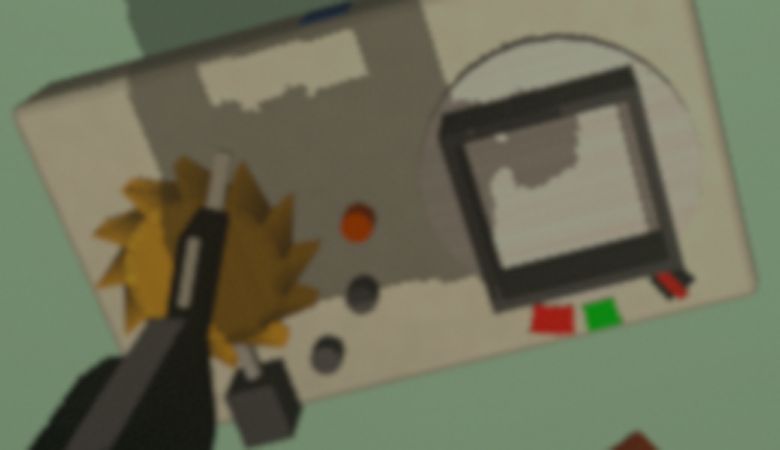

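The fits agree with each other. Tester yaw is about 0, with the origin at (537, 21). The wheel axis is at (537, -61) and the orange tab sits 66.5 mm from it at 91°. The bar lies at about 150.3°, so 2 teeth clockwise. In the crop the needle is at the black zero block, with the green and red blocks to its left.

```bash
python3 -c "
from h import *
go(537,-60.8,150,60.3)"
```

```text
at [454.2  94.6 330.4] jaw 74.5 j6 -1.34 w 1.002 F [-0.6  0.5  0.2] T [-0.03  0.02 -0.02] t 4.1
  turn units 2.84  T0 [ 7.22 -5.11  4.85]  T1 [ 7.22 -3.76  5.96]
```

```bash
python3 -m pendant '[{"translation":[0,0,0],"yaw":1,"grip":1},{"translation":[0,0,0],"yaw":1,"grip":1},{"translation":[0,0,0],"yaw":0.84,"grip":0.6},{"translation":[0.5,-0.6,1],"yaw":0,"grip":0.6},{"translation":[1,-0.6,1],"yaw":0,"grip":0.6},{"translation":[1,-0.6,1],"yaw":0,"grip":0.6},{"translation":[1,-0.6,1],"yaw":0,"grip":0.6},{"translation":[1,-0.6,1],"yaw":0,"grip":0.6},{"translation":[1,-0.6,0.8],"yaw":0,"grip":0.6},{"translation":[1,-0.16,0.16],"yaw":0,"grip":0.6}]' 60
python3 -c "
from h import *
go(537,-60.8,84,60.3)
c,im,d=grab('wrist','w3.png');W=cloud(c,d)
b=box(W,490,590,-110,-10,84,97);print('bar',rect(W[b]),b.sum())"
```

```text
clock: 4.95
ee_pos: [538.5, -64.4, 167.0]
eef_rot: [-0.165, 1.569, -0.687]
wrist_force: [0.2, 0.2, -0.2]
width: 0.597
at [538.5 -64.4 167. ] jaw 60.1 j6 -1.38 w 0.597 F [ 0.2  0.2 -0.2] T [-0.03 -0.01 -0.03] t 5.0
  turn units -0.04  T0 [ 3.32  0.09 -0.13]  T1 [ 3.32  0.1  -0.13]
bar (array([537.7, -61.2]), array([14. , 61.7]), 60.7) 2107
```

View pics/w3.png

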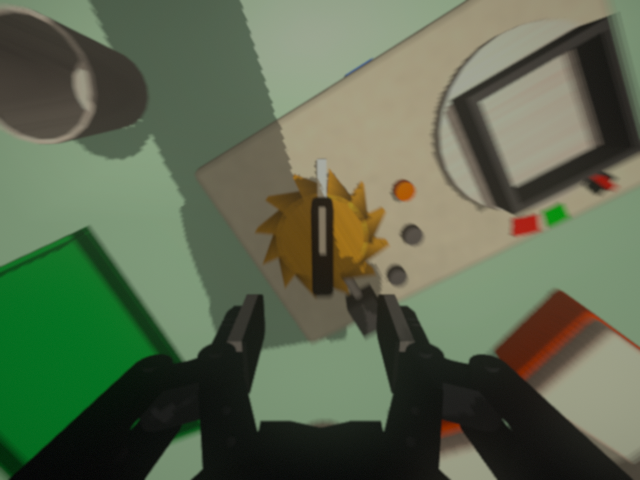

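The bar is complete here, at (322,245), with the pointer at (321,165) and the orange tab at (403,190). The bar fit is (537.7, -61.2) and 14×62 mm, which matches the given sizes.

```bash
python3 -c "
from h import *
go(537.6,-61,84,60.5)"
```

```text
at [534.8 -62.9 161.3] jaw 60.1 j6 -1.38 w 0.604 F [-3.9 -0.1 -3.3] T [0.   0.12 0.01] t 5.0
  turn units -0.08  T0 [3.09 0.13 0.08]  T1 [3.09 0.13 0.08]
```

```bash
python3 -m pendant '[{"translation":[0.5,0,0],"yaw":0,"grip":0.6},{"translation":[0.6,0,0],"yaw":0,"grip":0.6},{"translation":[0.5,0,0],"yaw":0,"grip":0.6},{"translation":[0.3,0,0],"yaw":0,"grip":0.6},{"translation":[0.2,0,0],"yaw":0,"grip":0.6},{"translation":[0,0,0],"yaw":0,"grip":0.6},{"translation":[0,0,0],"yaw":0,"grip":0.6},{"translation":[0,0,0],"yaw":0,"grip":0.6},{"translation":[0,0,0],"yaw":0,"grip":0.6},{"translation":[0,0,0],"yaw":0,"grip":0.6}]'
python3 -c "
from h import *
go(537.6,-61,84,60.5)"
```

```text
clock: 5.83
ee_pos: [537.5, -61.8, 116.0]
eef_rot: [0.203, 1.569, -0.317]
wrist_force: [-0.4, 0.0, 0.0]
width: 0.603
at [537.5 -61.8 116. ] jaw 60.2 j6 -1.38 w 0.603 F [-0.4  0.   0. ] T [0.01 0.05 0.02] t 5.8
  turn units -0.05  T0 [ 1.28  0.03 -0.01]  T1 [ 1.28  0.03 -0.01]
```

```bash
python3 -m pendant '[{"translation":[0.4,0.03,0],"yaw":0,"grip":0.6},{"translation":[0.4,0,0],"yaw":0,"grip":0.6},{"translation":[0.3,0,0],"yaw":0,"grip":0.6},{"translation":[0.18,0,0],"yaw":0,"grip":0.5},{"translation":[0,0,0],"yaw":0,"grip":0.2},{"translation":[0,0,0],"yaw":0,"grip":0},{"translation":[0,0,0],"yaw":0,"grip":0},{"translation":[0,0,0],"yaw":0,"grip":0},{"translation":[0,0,0],"yaw":0,"grip":0},{"translation":[0,0,0],"yaw":0,"grip":0}]' 60
python3 -c "
from h import *
go(537.6,-61,84,-4.5)"
```

```text
clock: 6.67
ee_pos: [536.9, -61.6, 83.2]
eef_rot: [-1.947, 1.569, -2.466]
wrist_force: [-2.8, -4.3, -1.2]
width: 0.153
at [536.9 -61.6  83.2] jaw 60.2 j6 -1.37 w 0.153 F [-2.8 -4.3 -1.2] T [-0.55  0.36 -0.02] t 6.7
  turn units 12.95  T0 [-0.03  0.03  0.01]  T1 [-0.03  0.03 -0.02]
```

```bash
python3 -m pendant '[{"translation":[0,0,0],"yaw":0.7,"grip":0},{"translation":[0,0,0],"yaw":0.8,"grip":0},{"translation":[0,0,0],"yaw":0.8,"grip":0},{"translation":[0,0,0],"yaw":0.8,"grip":0},{"translation":[0,0,0],"yaw":0.8,"grip":0},{"translation":[0,0,0],"yaw":0.8,"grip":0},{"translation":[0,0,0],"yaw":0.8,"grip":0},{"translation":[0,0,0],"yaw":0.8,"grip":0},{"translation":[0,0,0],"yaw":0.8,"grip":0},{"translation":[0,0,0],"yaw":0.8,"grip":0}]'
python3 -m pendant '[{"translation":[0,0,0],"yaw":0.8,"grip":0},{"translation":[0,0,0],"yaw":0.8,"grip":0},{"translation":[0,0,0],"yaw":0.8,"grip":0},{"translation":[0,0,0],"yaw":0.8,"grip":0},{"translation":[0,0,0],"yaw":0.8,"grip":0},{"translation":[0,0,0],"yaw":0.8,"grip":0},{"translation":[0,0,0],"yaw":0.2,"grip":0},{"translation":[0,0,0],"yaw":0,"grip":0},{"translation":[0,0,0],"yaw":0,"grip":0},{"translation":[0,0,0],"yaw":0,"grip":0}]'
python3 -c "
from h import *
go(537.6,-61,84,-4.5)"
```

```text
clock: 7.5
ee_pos: [537.3, -61.3, 83.2]
eef_rot: [-0.427, 1.57, -1.639]
wrist_force: [-1.5, -2.8, -3.4]
width: 0.151
clock: 8.33
ee_pos: [537.6, -61.2, 83.2]
eef_rot: [0.837, 1.57, -0.808]
wrist_force: [1.4, -4.1, -4.9]
width: 0.15
at [537.6 -61.2  83.2] jaw -4.2 j6 -0.25 w 0.150 F [ 1.4 -4.1 -4.9] T [-0.56 -0.37  0.06] t 8.3
  turn units 0.06  T0 [-0.03  0.   -0.01]  T1 [-0.03  0.   -0.01]
```

```bash
python3 -m pendant '[{"translation":[0,0,0],"yaw":0,"grip":0.3},{"translation":[0,0,0],"yaw":0,"grip":0.4},{"translation":[0,0,0],"yaw":0,"grip":0.5},{"translation":[-0.3,0,0],"yaw":0,"grip":0.5},{"translation":[-0.8,0,0],"yaw":0,"grip":0.5},{"translation":[-1,0,0],"yaw":0,"grip":0.6},{"translation":[-1,0,0],"yaw":0,"grip":0.6},{"translation":[-1,0,0],"yaw":0,"grip":0.6},{"translation":[-1,0,0],"yaw":0,"grip":0.6},{"translation":[-0.5,0,0],"yaw":0,"grip":1}]'
python3 -c "
from h import *
go(577.5,389.7,300)
c,im,d=grab('wrist','w4.png');W=cloud(c,d)
b=box(W,490,590,-110,-10,84,97);print('bar',rect(W[b]),b.sum())"
```

```text
clock: 9.17
ee_pos: [538.9, -61.2, 227.8]
eef_rot: [1.37, 1.565, -0.275]
wrist_force: [0.2, -0.2, 0.9]
width: 0.726
at [538.9 -61.2 227.8] jaw -4.3 j6 -0.25 w 0.726 F [ 0.2 -0.2  0.9] T [ 0.01 -0.01  0.  ] t 9.2
  turn units 0.00  T0 [ -2.91   0.22 -18.1 ]  T1 [ -2.91   0.22 -18.1 ]
bar (array([538.2, -61. ]), array([14. , 61.5]), 0.6) 1318
```

View pics/w4.png

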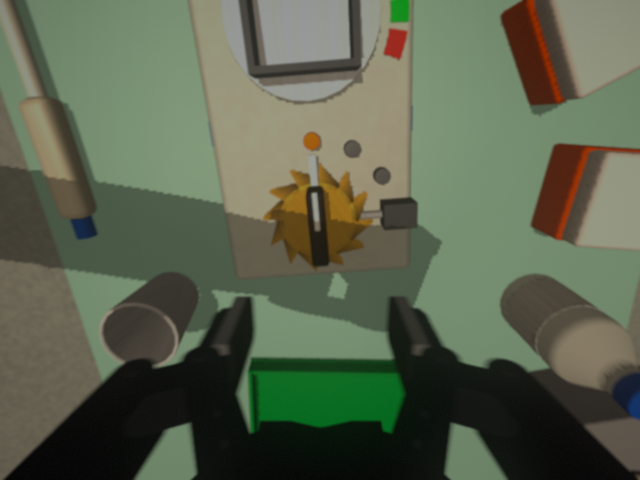

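The pointer at (314,160) lines up with the orange tab at (313,141), and the bar is at 90.6°, so the wheel is set. Next are the jars.

```bash
python3 -m pendant '[{"translation":[-0.5,0,-0.9],"yaw":0,"grip":1},{"translation":[-0.5,-0.1,-1],"yaw":0,"grip":1},{"translation":[-0.5,-0.2,-1],"yaw":0,"grip":1},{"translation":[-0.5,-0.2,-1],"yaw":0,"grip":1},{"translation":[-0.5,-0.2,-1],"yaw":0,"grip":1},{"translation":[-0.3,-0.2,-1],"yaw":0,"grip":1},{"translation":[-0.3,-0.2,-1],"yaw":0,"grip":1},{"translation":[-0.3,-0.2,-1],"yaw":0,"grip":1},{"translation":[0,0,-1],"yaw":0,"grip":1},{"translation":[0,0,-1],"yaw":0,"grip":1}]'
python3 -m pendant '[{"translation":[0,0,-1],"yaw":0,"grip":1},{"translation":[0,0,-1],"yaw":0,"grip":1},{"translation":[0,0,-0.5],"yaw":0,"grip":1},{"translation":[0,0,0],"yaw":0,"grip":1},{"translation":[0,0,0],"yaw":0,"grip":1},{"translation":[0,0,0],"yaw":0,"grip":1},{"translation":[0,0,0],"yaw":0,"grip":1},{"translation":[0,0,0],"yaw":0,"grip":1},{"translation":[0,0,0],"yaw":0,"grip":1},{"translation":[0,0,0],"yaw":0,"grip":1}]'
cat >> h.py <<'E'
ROI={'white':(577,390),'blue':(556,271),'orange':(454,381),'black':(419,270)}
def jars(W,im,names=ROI,draw=None):
    """lid centres by circle of the top points, body angle from the square body top/sides below the lid"""
    for n in names:
        best=None
        for m in manip.masks_of('wrist','lid_'+n)[:4]:
            p=W[m['pixels']];p=p[(p[:,2]>76)&(p[:,2]<90)]
            if len(p)<200: continue
            md=np.median(p,0); px=im[m['pixels']].mean(0)
            q=p[np.hypot(*(p[:,:2]-md[:2]).T)<34]
            c,r=cv2.minEnclosingCircle(q[:,:2].astype(np.float32))
            b=box(W,md[0]-50,md[0]+50,md[1]-50,md[1]+50,6,49)
            bp=W[b][:,:2].astype(np.float32)
            print(n,round(m['score'],2),'rgb',px.round(),'med',md.round(1),'circ',np.round(c,1),round(r,1),'body',len(bp),rect(bp) if len(bp)>50 else '')
E
python3 - <<'E'
from h import *
go()
c,im,d=grab('wrist','w5.png');W=cloud(c,d);np.save('/tmp/w5',W)
jars(W,im)
E
```

```text
clock: 10.05
ee_pos: [523.0, 189.6, 307.9]
eef_rot: [-1.661, 1.57, 2.977]
wrist_force: [0.5, -0.1, -0.3]
width: 0.999
clock: 10.88
ee_pos: [528.2, 250.1, 308.4]
eef_rot: [1.767, 1.571, 0.121]
wrist_force: [1.1, 0.5, -0.4]
width: 0.997
at [528.2 250.1 308.4] jaw -4.3 j6 0.32 w 0.997 F [ 1.1  0.5 -0.4] T [-0.03  0.    0.01] t 10.9
  turn units 0.00  T0 [0. 0. 0.]  T1 [0. 0. 0.]
white 0.93 rgb [140. 144. 145.] med [583.3 397.5  83. ] circ [583.3 397. ] 28.2 body 1037 (array([583.8, 397.4]), array([59.7, 59.6]), 87.5)
white 0.63 rgb [80. 66.  3.] med [297.3 440.8  82.3] circ [295.8 444.1] 18.6 body 1874 (array([307.4, 443.5]), array([59.2, 17.6]), 20.4)
blue 0.73 rgb [ 37.  61. 123.] med [562.5 276.7  82.9] circ [562.7 275.5] 28.5 body 712 (array([562.7, 275.6]), array([59.6, 59.8]), 63.4)
orange 0.73 rgb [143.  86.  19.] med [457.5 388.9  83. ] circ [456.7 388.9] 28.6 body 1079 (array([457.7, 388.1]), array([60.1, 60. ]), 57.8)
orange 0.62 rgb [ 54.  74. 121.] med [562.5 276.8  82.9] circ [562.7 275.4] 28.6 body 712 (array([562.7, 275.6]), array([59.6, 59.8]), 63.4)
black 0.57 rgb [36. 41. 33.] med [422.3 276.1  83. ] circ [421.9 275.6] 28.6 body 1091 (array([422.1, 275.3]), array([58.8, 59.8]), 85.0)
```

View pics/w5.png

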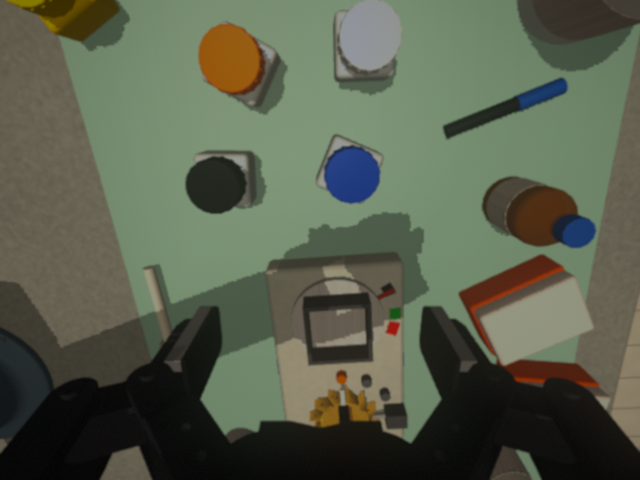

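The view shows all four jars: white (368,37), blue (352,172), orange (232,62) and black (217,183). Each body fit is 60×60 mm. I'll pick white.

```bash
python3 -m pendant '[{"translation":[0,0.3,-1],"yaw":0,"grip":1},{"translation":[0.2,0.3,-1],"yaw":0,"grip":1},{"translation":[0.8,0.3,-1],"yaw":0,"grip":1},{"translation":[1,0.3,-1],"yaw":0,"grip":1},{"translation":[1,0.3,-1],"yaw":0,"grip":1},{"translation":[1,0.26,-1],"yaw":0,"grip":1},{"translation":[1,0,-0.03],"yaw":0,"grip":1},{"translation":[0.7,0,0],"yaw":0,"grip":1},{"translation":[0,0,0],"yaw":0,"grip":1},{"translation":[0,0,0],"yaw":0,"grip":1}]'
python3 - <<'E'
from h import *
c,im,d=grab('wrist');W=cloud(c,d)
go(583.5,397.2,67,-4.3)
jars(W,im,['white'])
E
```

```text
clock: 11.97
ee_pos: [582.6, 397.4, 164.6]
eef_rot: [-1.052, 1.568, -2.698]
wrist_force: [-0.8, 0.0, 0.5]
width: 0.999
at [583.6 397.7 166.7] jaw -4.3 j6 0.51 w 1.003 F [0.7 0.3 1. ] T [-0.03  0.01  0.02] t 12.0
  turn units 0.00  T0 [ 3.99 -0.01  0.02]  T1 [ 3.99 -0.01  0.02]
white 0.89 rgb [126. 125. 114.] med [584.3 400.1  83. ] circ [584.2 398. ] 28.4 body 1886 (array([584.9, 413.8]), array([29.3, 60.4]), 86.3)
```

```bash
python3 -m pendant '[{"translation":[0.8,0,0],"yaw":0,"grip":1},{"translation":[1,0,0],"yaw":0,"grip":1},{"translation":[1,0,0],"yaw":0,"grip":1},{"translation":[0.7,0,0],"yaw":0,"grip":1},{"translation":[0.3,0,0],"yaw":0,"grip":1},{"translation":[0.19,0,0],"yaw":0,"grip":1},{"translation":[0,0,0],"yaw":0,"grip":0.7},{"translation":[0,0,0],"yaw":0,"grip":0.4},{"translation":[0,0,0],"yaw":0,"grip":0.3},{"translation":[0,0,0],"yaw":0,"grip":0.3}]' 60
python3 -c "
from h import *
go(537.5,93,200,-1.8)"
```

```text
clock: 12.9
ee_pos: [584.3, 398.3, 68.6]
eef_rot: [2.092, 1.568, 0.446]
wrist_force: [-2.8, -0.2, 6.4]
width: 0.637
at [584.3 398.3  68.6] jaw -4.3 j6 0.51 w 0.637 F [-2.8 -0.2  6.4] T [-0.19  0.24 -0.03] t 12.9
  turn units -0.49  T0 [-5.28 -0.94 12.31]  T1 [-5.28 -1.47 12.26]
```

```bash
python3 -m pendant '[{"translation":[-0.5,0,0],"yaw":-0.49,"grip":0.3},{"translation":[-1,0,0],"yaw":0,"grip":0.3},{"translation":[-1,0,0],"yaw":0,"grip":0.3},{"translation":[-1,-0.1,0.5],"yaw":0,"grip":0.3},{"translation":[-1,-0.1,0.8],"yaw":0,"grip":0.3},{"translation":[-0.7,-0.1,1],"yaw":0,"grip":0.3},{"translation":[0,-0.1,1],"yaw":0,"grip":0.3},{"translation":[0,-0.1,1],"yaw":0,"grip":0.3},{"translation":[0,-0.1,1],"yaw":0,"grip":0.3},{"translation":[0,-0.1,1],"yaw":0,"grip":0.3}]'
python3 -m pendant '[{"translation":[0,-0.1,1],"yaw":0,"grip":0.3},{"translation":[0,-0.1,1],"yaw":0,"grip":0.3},{"translation":[0,-0.1,1],"yaw":0,"grip":0.3},{"translation":[0,-0.2,0.9],"yaw":0,"grip":0.3},{"translation":[0,-0.1,0.8],"yaw":0,"grip":0.3},{"translation":[0,-0.1,0.6],"yaw":0,"grip":0.3},{"translation":[0,0,0.4],"yaw":0,"grip":0.3},{"translation":[0,0,0],"yaw":0,"grip":0.3},{"translation":[0,0,0],"yaw":0,"grip":0.3},{"translation":[0,0,0],"yaw":0,"grip":0.3}]'
python3 - <<'E'
from h import *
c,im,d=grab('wrist','w6.png');W=cloud(c,d);np.save('/tmp/w6',W)
go(537.5,93,150,-1.8)
n=clean(box(W,440,640,30,180,82,90));print('nest rim',n.sum(),rect(W[n]))
E
```

```text
clock: 13.73
ee_pos: [560.3, 239.7, 196.2]
eef_rot: [1.631, 1.57, 0.029]
wrist_force: [0.2, -0.8, -2.0]
width: 0.641
clock: 14.57
ee_pos: [538.8, 99.6, 196.1]
eef_rot: [2.492, 1.57, 0.89]
wrist_force: [0.1, 0.5, -2.3]
width: 0.64
at [538.8  99.7 196.1] jaw -1.8 j6 0.01 w 0.635 F [-0.1 -0.  -2.9] T [-0.03 -0.03  0.  ] t 14.6
  turn units 0.01  T0 [ 1.84 -0.04  0.27]  T1 [ 1.84 -0.04  0.27]
nest rim 1268 (array([538. , 120.9]), array([22.5, 77.9]), 89.5)
```

```bash
python3 -m pendant '[{"translation":[0,-0.04,0.27],"yaw":0,"grip":0.3},{"translation":[0.5,0,0],"yaw":0,"grip":0.3},{"translation":[0.5,0,0],"yaw":0,"grip":0.3},{"translation":[0.4,0,0],"yaw":0,"grip":0.3},{"translation":[0.4,0,0],"yaw":0,"grip":0.3},{"translation":[0.3,0,0],"yaw":0,"grip":0.3},{"translation":[0.3,0,0],"yaw":0,"grip":0.3},{"translation":[0.3,0,0],"yaw":0,"grip":0.3},{"translation":[0.1,0,0],"yaw":0,"grip":0.3},{"translation":[0,0,0],"yaw":0,"grip":0.3}]'
python3 - <<'E'
from h import *
c,im,d=grab('wrist','w7.png')
go(537.8,93,125.6,-1.8)
E
```

```text
clock: 15.45
ee_pos: [537.7, 92.2, 126.1]
eef_rot: [-0.849, 1.571, -2.452]
wrist_force: [0.3, 0.1, -2.2]
width: 0.639
at [537.8  92.2 126.2] jaw -1.8 j6 -0.01 w 0.642 F [ 0.1  0.4 -2.5] T [ 0.01 -0.01 -0.01] t 15.5
  turn units -0.00  T0 [ 0.02 -0.   -0.03]  T1 [ 0.02 -0.   -0.03]
```

View pics/w7.png

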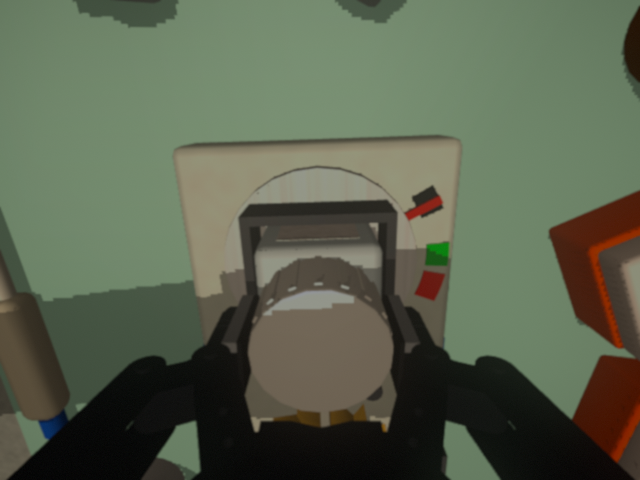

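The jar is inside the nest walls, centred about (320,270). The needle is at (424,206) by the black zero block, with green at (437,254) and red at (431,285). I'll start the twist gently and track the needle angle from colour and depth.

```bash
python3 -m pendant '[{"translation":[0.05,0,0],"yaw":0,"grip":0.3},{"translation":[0,0,0],"yaw":0.4,"grip":0.3},{"translation":[0,0,0],"yaw":0.6,"grip":0.3},{"translation":[0,0,0],"yaw":0.6,"grip":0.3},{"translation":[0,0,0],"yaw":0.6,"grip":0.3},{"translation":[0,0,0],"yaw":0.6,"grip":0.3},{"translation":[0,0,0],"yaw":0.6,"grip":0.3},{"translation":[0,0,0],"yaw":0.6,"grip":0.3},{"translation":[0,0,0],"yaw":0.6,"grip":0.3},{"translation":[0,0,0],"yaw":0.4,"grip":0.3}]'
cat >> h.py <<'E'
AX=np.array([537.8,93.1])
def needle(png=None):
    c,im,d=grab('wrist',png);W=cloud(c,d)
    hsv=cv2.cvtColor(im,cv2.COLOR_RGB2HSV)
    r=(hsv[...,1]>150)&(hsv[...,2]>60)
    red=r&((hsv[...,0]<6)|(hsv[...,0]>174))
    grn=r&(abs(hsv[...,0].astype(int)-60)<12)
    rel=W[...,:2]-AX;rad=np.hypot(rel[...,0],rel[...,1])
    ang=-np.arctan2(rel[...,1],rel[...,0])   # clockwise from tester +x
    ok=(rad>50)&(rad<95)&(W[...,2]>40)&(W[...,2]<85)
    for nm,m in (('red',red&ok),('green',grn&ok)):
        n,lab,st,_=cv2.connectedComponentsWithStats(m.astype(np.uint8))
        for i in range(1,n):
            if st[i,4]>25:
                q=lab==i;print(nm,st[i,:].tolist(),'ang %.3f [%.3f %.3f] rad %.0f z %.1f'%(np.median(ang[q]),*np.percentile(ang[q],[5,95]),np.median(rad[q]),np.median(W[q][:,2])))
E
python3 - <<'E'
from h import *
go();needle('w8.png')
s,M=tool();print(np.round(s['wrist_force'],2),np.round(s['ft_torque'],3))
E
```

```text
clock: 16.33
ee_pos: [538.4, 92.7, 125.7]
eef_rot: [2.379, 1.568, 0.339]
wrist_force: [0.2, 2.5, -0.6]
width: 0.638
at [538.4  92.7 125.7] jaw -26.9 j6 0.43 w 0.638 F [ 0.2  2.5 -0.6] T [ 0.42 -0.2   0.27] t 16.3
  turn units 0.00  T0 [0. 0. 0.]  T1 [0. 0. 0.]
red [397, 182, 35, 28, 320] ang -0.184 [-0.217 -0.152] rad 69 z 53.5
red [424, 225, 24, 31, 614] ang 0.304 [0.193 0.417] rad 74 z 47.0
green [415, 193, 28, 30, 511] ang 0.009 [-0.076 0.097] rad 74 z 47.0
[0.85 2.9  0.99] [ 0.476 -0.187  0.268]
```

```bash
python3 -m pendant '[{"translation":[0,0,0],"yaw":0.4,"grip":0.3},{"translation":[0,0,0],"yaw":0.5,"grip":0.3},{"translation":[0,0,0],"yaw":0.5,"grip":0.3},{"translation":[0,0,0],"yaw":0.4,"grip":0.3},{"translation":[0,0,0],"yaw":0.1,"grip":0.3},{"translation":[0,0,0],"yaw":0,"grip":0.3},{"translation":[0,0,0],"yaw":0,"grip":0.3},{"translation":[0,0,0],"yaw":0,"grip":0.3},{"translation":[0,0,0],"yaw":0,"grip":0.3},{"translation":[0,0,0],"yaw":0,"grip":0.3}]'
python3 - <<'E'
from h import *
go();needle('w9.png')
s,M=tool();print(np.round(s['wrist_force'],2),np.round(s['ft_torque'],3))
E
```

```text
clock: 17.22
ee_pos: [538.4, 92.5, 125.6]
eef_rot: [2.449, 1.568, 0.245]
wrist_force: [2.8, 5.5, 3.3]
width: 0.64
at [538.4  92.5 125.6] jaw -36.3 j6 0.60 w 0.640 F [2.8 5.5 3.3] T [ 0.7  -0.55  0.3 ] t 17.2
  turn units 0.00  T0 [0. 0. 0.]  T1 [0. 0. 0.]
red [397, 181, 35, 28, 286] ang -0.024 [-0.053 0.004] rad 69 z 53.6
red [419, 205, 28, 34, 651] ang 0.298 [0.189 0.412] rad 74 z 47.0
green [405, 175, 21, 18, 142] ang -0.065 [-0.089 -0.042] rad 74 z 47.1
green [414, 190, 21, 16, 132] ang 0.076 [0.055 0.101] rad 74 z 47.2
[2.92 4.46 3.3 ] [ 0.728 -0.502  0.318]
```

View pics/w9.png

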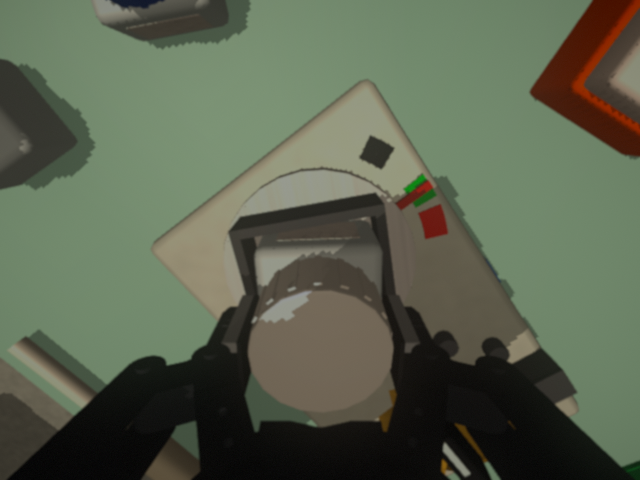

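The needle is inside the green band at (413,195), just below its centre, at about 0.45 rad. I'll hold it, then unwind.

```bash
python3 -m pendant '[{"translation":[0,0,0],"yaw":0,"grip":0.3},{"translation":[0,0,0],"yaw":0,"grip":0.3},{"translation":[0,0,0],"yaw":0,"grip":0.3},{"translation":[0,0,0],"yaw":0,"grip":0.3},{"translation":[0,0,0],"yaw":0,"grip":0.3},{"translation":[0,0,0],"yaw":0,"grip":0.3},{"translation":[0,0,0],"yaw":0,"grip":0.3},{"translation":[0,0,0],"yaw":0,"grip":0.3},{"translation":[0,0,0],"yaw":0,"grip":0.3},{"translation":[0,0,0],"yaw":0,"grip":0.3}]'
python3 -c "
from h import *
needle()"
python3 -m pendant '[{"translation":[0,0,0],"yaw":0,"grip":0.3},{"translation":[0,0,0],"yaw":0,"grip":0.3},{"translation":[0,0,0],"yaw":0,"grip":0.3},{"translation":[0,0,0],"yaw":0,"grip":0.3},{"translation":[0,0,0],"yaw":0,"grip":0.3},{"translation":[0,0,0],"yaw":0,"grip":0.3},{"translation":[0,0,0],"yaw":-0.4,"grip":0.3},{"translation":[0,0,0],"yaw":-0.6,"grip":0.3},{"translation":[0,0,0],"yaw":-0.7,"grip":0.3},{"translation":[0,0,0],"yaw":-0.7,"grip":0.3}]'
python3 -m pendant '[{"translation":[0,0,0],"yaw":-0.7,"grip":0.3},{"translation":[0,0,0],"yaw":-0.7,"grip":0.3},{"translation":[0,0,0],"yaw":-0.7,"grip":0.3},{"translation":[0,0,0],"yaw":-0.7,"grip":0.3},{"translation":[0,0,0],"yaw":-0.5,"grip":0.3},{"translation":[0,0,0],"yaw":-0.3,"grip":0.3},{"translation":[0,0,0],"yaw":-0.1,"grip":0.3},{"translation":[0,0,0],"yaw":0,"grip":0.3},{"translation":[0,0,0],"yaw":0,"grip":0.3},{"translation":[0,0,0],"yaw":0,"grip":0.3}]'
python3 - <<'E'
from h import *
go(496,-328,210,-1.8);needle()
W=np.load('/tmp/scene.npy')
W=np.load('/tmp/side.npy');t=clean(box(W,380,720,-520,-230,18,32),2)
print('tray side',rect(W[t]))
E
```

```text
clock: 18.1
ee_pos: [538.4, 92.5, 125.6]
eef_rot: [2.458, 1.568, 0.253]
wrist_force: [3.0, 5.0, 3.7]
width: 0.641
red [397, 181, 35, 28, 285] ang -0.026 [-0.053 0.005] rad 69 z 53.5
red [419, 205, 28, 34, 642] ang 0.298 [0.188 0.410] rad 74 z 47.0
green [405, 175, 21, 18, 142] ang -0.066 [-0.088 -0.042] rad 74 z 46.9
green [414, 190, 21, 16, 132] ang 0.079 [0.054 0.100] rad 74 z 46.9
clock: 18.98
ee_pos: [538.2, 92.6, 125.6]
eef_rot: [2.525, 1.569, 0.532]
wrist_force: [2.1, 5.2, 4.5]
width: 0.637
clock: 19.82
ee_pos: [537.6, 91.8, 125.6]
eef_rot: [-0.17, 1.57, -1.843]
wrist_force: [-0.7, 1.6, 5.4]
width: 0.643
at [537.6  91.8 125.6] jaw -5.9 j6 0.06 w 0.643 F [-0.7  1.6  5.4] T [0.23 0.06 0.1 ] t 19.8
  turn units -0.81  T0 [-3.37  0.06 16.88]  T1 [-3.37 -1.14 16.84]
red [401, 185, 36, 27, 355] ang -0.494 [-0.527 -0.452] rad 70 z 53.4
red [419, 264, 28, 29, 552] ang 0.299 [0.189 0.413] rad 74 z 47.0
green [427, 234, 22, 23, 465] ang 0.003 [-0.081 0.092] rad 74 z 47.0
tray side (array([ 548.4, -359.3]), array([233.5, 238.7]), 82.5)
```

The needle stayed in green for about 1.9 s and has returned to zero. I'll lift white and carry it to the tray, measuring the tray on the way.

```bash
python3 -m pendant '[{"translation":[-0.4,0,0],"yaw":0,"grip":0.3},{"translation":[-0.8,0,0],"yaw":0,"grip":0.3},{"translation":[-1,0,0],"yaw":0,"grip":0.3},{"translation":[-1,0,0.4],"yaw":0,"grip":0.3},{"translation":[-0.5,0,0.8],"yaw":0,"grip":0.3},{"translation":[0,0,1],"yaw":0,"grip":0.3},{"translation":[0,0,1],"yaw":0,"grip":0.3},{"translation":[0,0,1],"yaw":0,"grip":0.3},{"translation":[0,0,1],"yaw":0,"grip":0.3},{"translation":[0,0,1],"yaw":0,"grip":0.3}]'
python3 -m pendant '[{"translation":[0,0,1],"yaw":0,"grip":0.3},{"translation":[0,0,1],"yaw":0,"grip":0.3},{"translation":[0,0,1],"yaw":0,"grip":0.3},{"translation":[0,0,1],"yaw":0,"grip":0.3},{"translation":[0,0,1],"yaw":0,"grip":0.3},{"translation":[0,0,1],"yaw":0,"grip":0.3},{"translation":[0,0,0.8],"yaw":0,"grip":0.3},{"translation":[0,0,0.5],"yaw":0,"grip":0.3},{"translation":[0,0,0.2],"yaw":0,"grip":0.3},{"translation":[0,0,0],"yaw":0,"grip":0.3}]'
python3 - <<'E'
from h import *
go()
c,im,d=grab('wrist','w10.png');W=cloud(c,d);np.save('/tmp/w10',W)
print('floor/wall', [ (z0,box(W,380,720,-520,-200,z0,z0+6).sum()) for z0 in (-3,3,10,16,22,28)])
hsv=cv2.cvtColor(im,cv2.COLOR_RGB2HSV);g=(hsv[...,1]>180)&(abs(hsv[...,0].astype(int)-60)<15)&(W[...,2]>-5)&(W[...,2]<40)
g=clean(g,3);p=W[g];print('green',rect(p),np.percentile(p,[0.5,99.5],axis=0).round())
rim=g&(W[...,2]>20);print('rim',rim.sum(),rect(W[rim]))
E
```

```text
clock: 20.7
ee_pos: [520.2, -63.2, 216.5]
eef_rot: [-1.5, 1.567, 3.11]
wrist_force: [0.2, -0.3, -2.0]
width: 0.637
clock: 21.53
ee_pos: [502.1, -249.0, 216.8]
eef_rot: [-1.993, 1.569, 2.616]
wrist_force: [-0.8, 0.1, -1.8]
width: 0.639
at [ 502.1 -249.   216.8] jaw -5.9 j6 -0.56 w 0.639 F [-0.8  0.1 -1.8] T [-0.01  0.01 -0.05] t 21.5
  turn units 0.00  T0 [0. 0. 0.]  T1 [0. 0. 0.]
floor/wall [(-3, np.int64(32478)), (3, np.int64(12704)), (10, np.int64(863)), (16, np.int64(915)), (22, np.int64(2605)), (28, np.int64(2))]
green (array([ 605.3, -369.1]), array([221.6, 104.2]), 85.6) [[ 560. -469.    4.]
 [ 661. -258.   27.]]
rim 891 (array([ 643.7, -328.6]), array([ 83.4, 198.6]), 24.6)
```

View pics/w10.png

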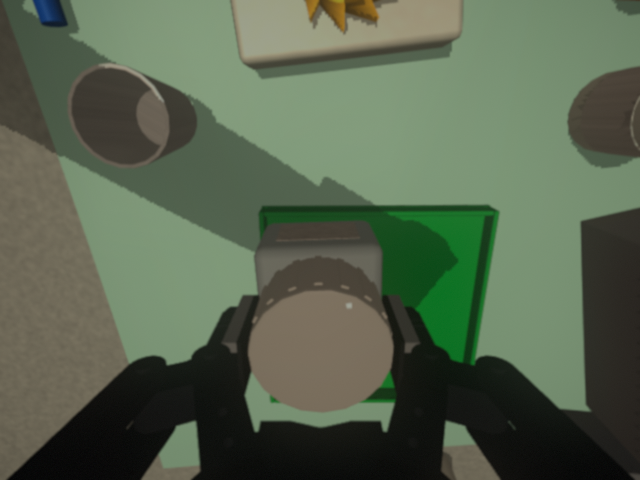

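The tray's near edge runs from (262,208) to (497,208), so it is nearly parallel to the jaws. Next I'll fit its edges.

Run:
```python
from h import *
im=cv2.imread('pics/w10.png');W=np.load('/tmp/w10.npy')
g=(im[...,1]>im[...,0].astype(int)*2)&(im[...,1]>im[...,2].astype(int)*2)&(im[...,1]>30)
rim=g&(W[...,2]>21)&(W[...,2]<29)&(W[...,1]>-540)
p=W[rim];print(rim.sum(),rect(p))
# near edge (top in picture): rows<225 ; right edge: col>460
v,u=np.mgrid[0:480,0:640]
for nm,m in (('near +y',rim&(v<222)),('right +x',rim&(u>455)&(v>225)),('far -y',rim&(v>385)),('left',rim&(u<275)&(v>222))):
    q=W[m][:,:2]
    if len(q)>20: print(nm,len(q),np.median(q,0).round(1),np.percentile(q,[1,99],axis=0).round(1).tolist(),cv2.fitLine(q.astype(np.float32),cv2.DIST_HUBER,0,.01,.01).ravel().round(3))
```

```text
2450 (array([ 545.9, -364.6]), array([224.1, 223.4]), 84.3)
near +y 1460 [ 555.9 -255.6] [[446.7, -271.8], [664.4, -243.8]] [ 9.95000e-01 -9.80000e-02  5.56803e+02 -2.55459e+02]
right +x 764 [ 655.7 -350.4] [[647.0, -434.0], [663.9, -280.1]] [ 9.90000e-02  9.95000e-01  6.55380e+02 -3.53135e+02]
far -y 160 [ 546.4 -474.1] [[424.4, -477.4], [563.3, -459.1]] [ 9.95000e-01 -1.01000e-01  5.35166e+02 -4.72897e+02]
left 53 [ 445.  -259.6] [[424.2, -464.2], [448.0, -253.6]] [ 9.90000e-02  9.95000e-01  4.40811e+02 -3.07598e+02]
```

The tray centre is (545.9, -364.6), yaw -5.7°, and the size fit is 224 mm. White goes to the far −x slot at (491.2, -409.4).

```bash
python3 -c "
from h import *
go(491.2,-409.4,110,-6)"
```

```text
at [ 502.3 -248.1  216.8] jaw -5.9 j6 -0.56 w 0.642 F [-0.1  0.1 -2.7] T [-0.01  0.03  0.  ] t 21.6
  turn units 0.03  T0 [4.27 0.22 6.47]  T1 [4.27 0.24 6.47]
```

```bash
python3 -m pendant '[{"translation":[0,0,0.8],"yaw":0,"grip":0.3},{"translation":[0,0.03,1],"yaw":0,"grip":0.3},{"translation":[0,0.03,1],"yaw":0,"grip":0.3},{"translation":[0.2,0.03,1],"yaw":0,"grip":0.3},{"translation":[0.5,0.03,1],"yaw":0,"grip":0.3},{"translation":[0.8,0.03,0.8],"yaw":0,"grip":0.3},{"translation":[0.9,0.03,0.5],"yaw":0,"grip":0.3},{"translation":[0.9,0,0.3],"yaw":0,"grip":0.3},{"translation":[0.6,0,0.07],"yaw":0,"grip":0.3},{"translation":[0.3,0,0],"yaw":0,"grip":0.3}]'
python3 -m pendant '[{"translation":[0.3,0,0],"yaw":0,"grip":0.3},{"translation":[0.3,0,0],"yaw":0,"grip":0.3},{"translation":[0.3,0,0],"yaw":0,"grip":0.3},{"translation":[0.2,0,0],"yaw":0,"grip":0.3},{"translation":[0,0,0],"yaw":0,"grip":0.3},{"translation":[0,0,0],"yaw":0,"grip":0.3},{"translation":[0,0,0],"yaw":0,"grip":0.3},{"translation":[0,0,0],"yaw":0,"grip":0.3},{"translation":[0,0,0],"yaw":0,"grip":0.3},{"translation":[0,0,0],"yaw":0,"grip":0.3}]'
python3 -c "
from h import *
go(491.2,-409.4,73.8,-6)"
```

```text
clock: 22.42
ee_pos: [490.1, -407.9, 109.3]
eef_rot: [-2.374, 1.566, 2.238]
wrist_force: [0.1, 0.4, -2.1]
width: 0.641
clock: 23.25
ee_pos: [490.9, -410.1, 85.2]
eef_rot: [0.787, 1.57, -0.885]
wrist_force: [-0.0, -0.0, -2.0]
width: 0.643
at [ 490.9 -410.1   85.2] jaw -5.8 j6 -0.77 w 0.643 F [-0. -0. -2.] T [-0.06  0.01  0.05] t 23.2
  turn units 0.03  T0 [ 0.46  0.01 -0.03]  T1 [ 0.46  0.01 -0.03]
```

```bash
python3 -m pendant '[{"translation":[0.26,0,0],"yaw":0,"grip":0.3},{"translation":[0.2,0,0],"yaw":0,"grip":0.3},{"translation":[0,0,0],"yaw":0,"grip":0.3},{"translation":[0,0,0],"yaw":0,"grip":0.3},{"translation":[0,0,0],"yaw":0,"grip":0.7},{"translation":[0,0,0],"yaw":0,"grip":0.8},{"translation":[0,0,0],"yaw":0,"grip":0.85},{"translation":[0,0,0],"yaw":0,"grip":0.85},{"translation":[-0.4,0,0],"yaw":0,"grip":0.9},{"translation":[-1,0,0],"yaw":0,"grip":0.9}]'
python3 -m pendant '[{"translation":[-1,0,0],"yaw":0,"grip":0.9},{"translation":[-1,0,0],"yaw":0,"grip":0.9},{"translation":[-1,0,0],"yaw":0,"grip":1},{"translation":[-1,0,-0.5],"yaw":0,"grip":1},{"translation":[-1,0,-1],"yaw":0,"grip":1},{"translation":[-1,0,-1],"yaw":0,"grip":1},{"translation":[-1,0,-1],"yaw":0,"grip":1},{"translation":[-0.5,0,-1],"yaw":0,"grip":1},{"translation":[0,0,-1],"yaw":0,"grip":1},{"translation":[0,0,-1],"yaw":0,"grip":1}]'
python3 - <<'E'
from h import *
c,im,d=grab('wrist','w11.png');W=cloud(c,d);np.save('/tmp/w11',W)
go(510,230,310)
jars(W,im,['white'])
E
```

```text
clock: 24.08
ee_pos: [489.0, -407.8, 105.1]
eef_rot: [-2.344, 1.563, 2.267]
wrist_force: [0.0, 0.3, -0.3]
width: 0.898
clock: 24.92
ee_pos: [507.7, -247.4, 298.4]
eef_rot: [1.047, 1.567, -0.626]
wrist_force: [-0.2, -0.5, -0.9]
width: 1.003
at [ 507.9 -243.3  297.5] jaw -5.6 j6 -0.55 w 1.000 F [ 1.4  3.  -0.7] T [ 0.1  -0.08  0.02] t 25.0
  turn units 0.00  T0 [ -0.48  -1.78 -18.85]  T1 [ -0.48  -1.78 -18.85]
white 0.74 rgb [129. 133. 119.] med [ 491.3 -406.2   87.7] circ [ 490.5 -410. ] 28.8 body 1988 (array([ 491.3, -406.1]), array([99.8, 99.8]), 0.2)
```

White is upright in the tray, with its lid top at z 87.7. I'll go back for blue.

```bash
python3 -m pendant '[{"translation":[-0.2,-0.1,-1],"yaw":0,"grip":1},{"translation":[-0.2,-0.1,-1],"yaw":0,"grip":1},{"translation":[0,-0.1,-1],"yaw":0,"grip":1},{"translation":[0,-0.1,-1],"yaw":0,"grip":1},{"translation":[0,-0.1,-1],"yaw":0,"grip":1},{"translation":[0,-0.1,-1],"yaw":0,"grip":1},{"translation":[0,-0.1,-1],"yaw":0,"grip":1},{"translation":[0,-0.1,-1],"yaw":0,"grip":1},{"translation":[0,-0.1,-1],"yaw":0,"grip":1},{"translation":[0,-0.1,-1],"yaw":0,"grip":1}]'
python3 -m pendant '[{"translation":[0,-0.1,-1],"yaw":0,"grip":1},{"translation":[0,-0.1,-1],"yaw":0,"grip":1},{"translation":[0,-0.1,-1],"yaw":0,"grip":1},{"translation":[0,-0.1,-1],"yaw":0,"grip":1},{"translation":[0,-0.1,-1],"yaw":0,"grip":1},{"translation":[0,-0.1,-1],"yaw":0,"grip":1},{"translation":[0,-0.1,-1],"yaw":0,"grip":1},{"translation":[0,-0.1,-1],"yaw":0,"grip":1},{"translation":[0,0,0],"yaw":0,"grip":1},{"translation":[0,0,0],"yaw":0,"grip":1}]'
python3 - <<'E'
from h import *
c,im,d=grab('wrist','w12.png');W=cloud(c,d);np.save('/tmp/w12',W)
jars(W,im,['blue','orange','black'])
go(562.7,275.6,160,0)
E
```

```text
clock: 25.85
ee_pos: [507.8, 3.6, 306.3]
eef_rot: [1.185, 1.57, -0.488]
wrist_force: [1.1, 0.1, 0.4]
width: 1.001
clock: 26.68
ee_pos: [508.3, 204.4, 306.0]
eef_rot: [0.425, 1.57, -1.246]
wrist_force: [-0.9, 0.4, 0.1]
width: 1.0
blue 0.72 rgb [ 39.  64. 125.] med [562.4 276.4  83.1] circ [562.6 275.7] 28.5 body 706 (array([562.7, 275.7]), array([60.6, 60.2]), 63.6)
orange 0.69 rgb [130.  77.  13.] med [456.2 376.4  82.9] circ [456.  386.1] 28.3 body 1320 (array([459.7, 370.4]), array([78.7, 43.5]), 8.2)
black 0.69 rgb [40. 44. 36.] med [422.3 275.6  83.1] circ [421.4 275. ] 29.0 body 903 (array([421.4, 274.7]), array([60. , 60.9]), 84.7)
black 0.41 rgb [104.  95.  75.] med [539.   88.9  85.4] circ [547.5  78. ] 30.9 body 260 (array([538.9,  89. ]), array([99.9, 99.9]), 89.9)
at [508.4 202.9 305.9] jaw -5.9 j6 0.28 w 1.000 F [-0.5  0.2 -0.2] T [ 0.02 -0.    0.05] t 26.9
  turn units -1.18  T0 [ 5.84  1.86 -3.12]  T1 [ 5.84  2.17 -2.91]
```

```bash
python3 -m pendant '[{"translation":[0.4,0.46,-0.78],"yaw":0,"grip":1},{"translation":[0.8,0.46,-0.78],"yaw":0,"grip":1},{"translation":[1,0.46,-0.78],"yaw":0,"grip":1},{"translation":[1,0.46,-0.78],"yaw":0,"grip":1},{"translation":[1,0,0],"yaw":0,"grip":1},{"translation":[1,0,0],"yaw":0,"grip":1},{"translation":[1,0,0],"yaw":0,"grip":1},{"translation":[0.5,0,0],"yaw":0,"grip":1},{"translation":[0,0,0],"yaw":0,"grip":1},{"translation":[0,0,0],"yaw":0,"grip":1}]'
python3 -c "
from h import *
go(562.7,275.7,67.5)"
```

```text
clock: 27.72
ee_pos: [562.1, 276.3, 138.5]
eef_rot: [-1.09, 1.57, -2.763]
wrist_force: [0.3, 0.3, 0.6]
width: 0.999
at [562.1 276.3 138.5] jaw -5.9 j6 0.38 w 0.999 F [0.3 0.3 0.6] T [-0.02 -0.03  0.02] t 27.7
  turn units 0.00  T0 [2.84 0.03 0.02]  T1 [2.84 0.03 0.02]
```

```bash
python3 -m pendant '[{"translation":[0.8,0.03,0.02],"yaw":0,"grip":1},{"translation":[1,0,0],"yaw":0,"grip":1},{"translation":[0.6,0,0],"yaw":0,"grip":1},{"translation":[0.3,0,0],"yaw":0,"grip":1},{"translation":[0.14,0,0],"yaw":0,"grip":1},{"translation":[0,0,0],"yaw":0,"grip":0.9},{"translation":[0,0,0],"yaw":0,"grip":0.6},{"translation":[0,0,0],"yaw":0,"grip":0.4},{"translation":[0,0,0],"yaw":0,"grip":0.3},{"translation":[0,0,0],"yaw":0,"grip":0.3}]' 60
python3 -c "
from h import *
go(537.8,93,196,20.6)"
```

```text
clock: 28.55
ee_pos: [563.5, 276.8, 69.4]
eef_rot: [2.019, 1.568, 0.347]
wrist_force: [-3.1, -0.2, 6.4]
width: 0.644
at [563.5 276.8  69.4] jaw -5.8 j6 0.38 w 0.644 F [-3.1 -0.2  6.4] T [-0.1   0.38 -0.03] t 28.6
  turn units -5.28  T0 [-5.07 -0.27  7.41]  T1 [-5.07 -3.54  6.52]
```

```bash
python3 -m pendant '[{"translation":[-0.5,0,0],"yaw":0,"grip":0.3},{"translation":[-1,0,0],"yaw":-0.5,"grip":0.3},{"translation":[-1,0,0],"yaw":-0.9,"grip":0.3},{"translation":[-1,0,0],"yaw":-1,"grip":0.3},{"translation":[-1,0,0],"yaw":-1,"grip":0.3},{"translation":[-0.6,0,0],"yaw":-1,"grip":0.3},{"translation":[0,0,0.1],"yaw":-0.88,"grip":0.3},{"translation":[0,-0.5,0.9],"yaw":0,"grip":0.3},{"translation":[0,-0.5,0.9],"yaw":0,"grip":0.3},{"translation":[0,-0.5,0.9],"yaw":0,"grip":0.3}]'
python3 -m pendant '[{"translation":[0,-0.5,0.9],"yaw":0,"grip":0.3},{"translation":[0,-0.5,0.9],"yaw":0,"grip":0.3},{"translation":[0,-0.5,0.9],"yaw":0,"grip":0.3},{"translation":[0,-0.4,0.7],"yaw":0,"grip":0.3},{"translation":[0,-0.14,0.3],"yaw":0,"grip":0.3},{"translation":[0,0,0],"yaw":0,"grip":0.3},{"translation":[0,0,0],"yaw":0,"grip":0.3},{"translation":[0,0,0],"yaw":0,"grip":0.3},{"translation":[0,0,0],"yaw":0,"grip":0.3},{"translation":[0,0,0],"yaw":0,"grip":0.3}]'
python3 - <<'E'
from h import *
go(537.8,93,126.4,20.6)
c,im,d=grab('wrist','w13.png');W=cloud(c,d)
# held jar body angle: body points below the lid
s,M=tool();p=s['ee_pos']
b=clean(box(W,p[0]-60,p[0]+60,p[1]-60,p[1]+60,p[2]-66,p[2]-24));print('held body',b.sum(),rect(W[b]))
n=clean(box(W,440,640,30,180,82,90));print('rim',n.sum(),rect(W[n]))
E
```

```text
clock: 29.38
ee_pos: [551.4, 196.9, 195.4]
eef_rot: [0.899, 1.57, -0.311]
wrist_force: [0.4, 0.0, -3.1]
width: 0.639
clock: 30.22
ee_pos: [536.6, 94.0, 194.8]
eef_rot: [-3.046, 1.571, 2.027]
wrist_force: [-0.3, -0.3, -1.4]
width: 0.638
at [536.6  94.  194.8] jaw 20.7 j6 -0.40 w 0.638 F [-0.3 -0.3 -1.4] T [ 0.01 -0.01 -0.01] t 30.2
  turn units 0.01  T0 [2.73 0.03 0.05]  T1 [2.73 0.03 0.05]
held body 2997 (array([526.5, 112.2]), array([74.2, 35.4]), 36.8)
rim 1868 (array([538.2,  92.6]), array([78.3, 78.1]), 89.7)
```

```bash
python3 -m pendant '[{"translation":[0.1,0.04,0.04],"yaw":0,"grip":0.3},{"translation":[0.4,0,0],"yaw":0,"grip":0.3},{"translation":[0.4,0,0],"yaw":0,"grip":0.3},{"translation":[0.4,0,0],"yaw":0,"grip":0.3},{"translation":[0.4,0,0],"yaw":0,"grip":0.3},{"translation":[0.3,0,0],"yaw":0,"grip":0.3},{"translation":[0.3,0,0],"yaw":0,"grip":0.3},{"translation":[0.3,0,0],"yaw":0,"grip":0.3},{"translation":[0.13,0,0],"yaw":0,"grip":0.3},{"translation":[0,0,0],"yaw":0,"grip":0.3}]'
python3 -c "
from h import *
go(537.8,93,126.4,20.6);needle('w14.png')"
```

```text
clock: 31.1
ee_pos: [538.2, 92.4, 126.9]
eef_rot: [0.516, 1.571, -0.696]
wrist_force: [0.3, -0.0, -2.4]
width: 0.64
at [538.2  92.4 126.9] jaw 20.6 j6 -0.40 w 0.640 F [ 0.3 -0.  -2.4] T [ 0.02 -0.06  0.03] t 31.1
  turn units -0.00  T0 [ 0.02 -0.01 -0.03]  T1 [ 0.02 -0.01 -0.03]
red [415, 243, 35, 12, 295] ang -0.468 [-0.504 -0.397] rad 70 z 53.3
green [411, 283, 27, 23, 386] ang 0.004 [-0.079 0.090] rad 74 z 47.0
```

```bash
python3 -m pendant '[{"translation":[0.05,0,0],"yaw":0.4,"grip":0.3},{"translation":[0,0,0],"yaw":0.7,"grip":0.3},{"translation":[0,0,0],"yaw":0.8,"grip":0.3},{"translation":[0,0,0],"yaw":0.8,"grip":0.3},{"translation":[0,0,0],"yaw":0.8,"grip":0.3},{"translation":[0,0,0],"yaw":0.8,"grip":0.3},{"translation":[0,0,0],"yaw":0.7,"grip":0.3},{"translation":[0,0,0],"yaw":0.6,"grip":0.3},{"translation":[0,0,0],"yaw":0.4,"grip":0.3},{"translation":[0,0,0],"yaw":0,"grip":0.3}]'
python3 -c "
from h import *
go(537.8,93,126.4,20.6);needle('w14.png')"
```

```text
clock: 31.98
ee_pos: [538.9, 93.3, 126.5]
eef_rot: [2.167, 1.568, 0.432]
wrist_force: [-0.3, 5.5, 3.3]
width: 0.635
at [538.9  93.3 126.5] jaw -9.4 j6 0.13 w 0.635 F [-0.3  5.5  3.3] T [ 0.71 -0.02  0.28] t 32.0
  turn units -6.00  T0 [ 0.   -0.04  0.02]  T1 [ 0.   -0.05 -0.01]
red [413, 233, 36, 14, 249] ang -0.060 [-0.091 -0.030] rad 69 z 53.5
red [418, 260, 27, 28, 552] ang 0.297 [0.188 0.414] rad 74 z 47.0
green [423, 229, 22, 6, 47] ang -0.081 [-0.090 -0.073] rad 75 z 47.1
green [425, 242, 21, 11, 172] ang 0.065 [0.031 0.097] rad 74 z 47.1
```

```bash
python3 -m pendant '[{"translation":[0,0,0],"yaw":0.3,"grip":0.3},{"translation":[0,0,0],"yaw":0.35,"grip":0.3},{"translation":[0,0,0],"yaw":0,"grip":0.3},{"translation":[0,0,0],"yaw":0,"grip":0.3},{"translation":[0,0,0],"yaw":0,"grip":0.3},{"translation":[0,0,0],"yaw":0,"grip":0.3},{"translation":[0,0,0],"yaw":0,"grip":0.3},{"translation":[0,0,0],"yaw":0,"grip":0.3},{"translation":[0,0,0],"yaw":0,"grip":0.3},{"translation":[0,0,0],"yaw":0,"grip":0.3}]'
python3 -c "
from h import *
needle()"
python3 -m pendant '[{"translation":[0,0,0],"yaw":0,"grip":0.3},{"translation":[0,0,0],"yaw":0,"grip":0.3},{"translation":[0,0,0],"yaw":0,"grip":0.3},{"translation":[0,0,0],"yaw":0,"grip":0.3},{"translation":[0,0,0],"yaw":0,"grip":0.3},{"translation":[0,0,0],"yaw":0,"grip":0.3},{"translation":[0,0,0],"yaw":0,"grip":0.3},{"translation":[0,0,0],"yaw":0,"grip":0.3},{"translation":[0,0,0],"yaw":0,"grip":0.3},{"translation":[0,0,0],"yaw":0,"grip":0.3}]'
python3 -c "
from h import *
go();needle()"
```

```text
clock: 32.87
ee_pos: [539.0, 93.1, 126.5]
eef_rot: [2.17, 1.568, 0.38]
wrist_force: [-0.2, 5.1, 4.2]
width: 0.638
red [413, 232, 36, 15, 232] ang -0.006 [-0.034 0.025] rad 69 z 53.6
red [420, 254, 26, 28, 560] ang 0.298 [0.188 0.413] rad 74 z 47.0
green [422, 222, 23, 13, 184] ang -0.054 [-0.089 -0.021] rad 74 z 47.1
green [424, 242, 22, 6, 50] ang 0.093 [0.077 0.101] rad 74 z 46.8
clock: 33.75
ee_pos: [539.0, 93.1, 126.5]
eef_rot: [2.172, 1.568, 0.382]
wrist_force: [0.8, 4.8, 4.0]
width: 0.644
at [539.   93.1 126.5] jaw -12.6 j6 0.18 w 0.644 F [0.8 4.8 4. ] T [ 0.8  -0.09  0.3 ] t 33.8
  turn units 0.00  T0 [0. 0. 0.]  T1 [0. 0. 0.]
red [413, 233, 36, 13, 236] ang -0.007 [-0.033 0.025] rad 69 z 53.4
red [420, 254, 26, 28, 563] ang 0.298 [0.190 0.411] rad 74 z 47.0
green [422, 222, 23, 13, 185] ang -0.054 [-0.090 -0.022] rad 74 z 47.2
green [424, 242, 22, 6, 51] ang 0.091 [0.077 0.102] rad 75 z 47.0
```

The needle sat at the centre of green and held for more than 1.5 s. Unwinding, then lifting and heading for the tray.

```bash
python3 -m pendant '[{"translation":[0,0,0],"yaw":-0.4,"grip":0.3},{"translation":[0,0,0],"yaw":-0.8,"grip":0.3},{"translation":[0,0,0],"yaw":-0.8,"grip":0.3},{"translation":[0,0,0],"yaw":-0.9,"grip":0.3},{"translation":[0,0,0],"yaw":-0.9,"grip":0.3},{"translation":[0,0,0],"yaw":-0.8,"grip":0.3},{"translation":[0,0,0],"yaw":-0.6,"grip":0.3},{"translation":[0,0,0],"yaw":-0.4,"grip":0.3},{"translation":[0,0,0],"yaw":-0.3,"grip":0.3},{"translation":[0,0,0],"yaw":0,"grip":0.3}]'
python3 -c "
from h import *
go(590.7,-419.3,200,14.5);needle()"
```

```text
clock: 34.63
ee_pos: [538.3, 92.8, 126.5]
eef_rot: [2.335, 1.57, 1.059]
wrist_force: [-3.9, 4.2, 7.1]
width: 0.638
at [538.3  92.8 126.5] jaw 16.9 j6 -0.33 w 0.638 F [-3.9  4.2  7.1] T [ 0.57  0.49 -0.  ] t 34.6
  turn units 0.48  T0 [-2.96 -3.95 20.21]  T1 [-2.96 -3.1  20.36]
red [414, 234, 35, 13, 303] ang -0.492 [-0.527 -0.422] rad 70 z 53.5
red [406, 301, 20, 15, 114] ang 0.207 [0.180 0.238] rad 75 z 46.9
green [414, 278, 26, 23, 400] ang 0.005 [-0.079 0.094] rad 74 z 47.0
```

```bash
python3 -m pendant '[{"translation":[-0.4,0,0],"yaw":0,"grip":0.3},{"translation":[-0.8,0,0],"yaw":0,"grip":0.3},{"translation":[-1,0,0],"yaw":0,"grip":0.3},{"translation":[-1,-0.1,0.4],"yaw":0,"grip":0.3},{"translation":[-0.2,-0.15,0.8],"yaw":0,"grip":0.3},{"translation":[0,-0.2,1],"yaw":0,"grip":0.3},{"translation":[0,-0.2,1],"yaw":0,"grip":0.3},{"translation":[0,-0.2,1],"yaw":0,"grip":0.3},{"translation":[0,-0.2,1],"yaw":0,"grip":0.3},{"translation":[0,-0.2,1],"yaw":0,"grip":0.3}]'
python3 -m pendant '[{"translation":[0,-0.2,1],"yaw":0,"grip":0.3},{"translation":[0,-0.2,1],"yaw":0,"grip":0.3},{"translation":[0,-0.2,1],"yaw":0,"grip":0.3},{"translation":[0,-0.2,1],"yaw":0,"grip":0.3},{"translation":[0,-0.2,1],"yaw":0,"grip":0.3},{"translation":[0,-0.2,1],"yaw":0,"grip":0.3},{"translation":[0,-0.2,1],"yaw":0,"grip":0.3},{"translation":[0,-0.2,1],"yaw":0,"grip":0.3},{"translation":[0,-0.2,1],"yaw":0,"grip":0.3},{"translation":[0,-0.2,1],"yaw":0,"grip":0.3}]'
python3 -c "
from h import *
go(590.7,-419.3,74.6)"
```

```text
clock: 35.52
ee_pos: [552.4, -66.5, 210.1]
eef_rot: [-1.185, 1.57, -2.462]
wrist_force: [0.3, -0.2, -2.2]
width: 0.637
clock: 36.35
ee_pos: [576.8, -320.2, 209.8]
eef_rot: [-1.874, 1.569, 3.132]
wrist_force: [-0.7, 0.1, -3.3]
width: 0.637
at [ 576.8 -320.2  209.8] jaw 16.8 j6 -0.97 w 0.637 F [-0.7  0.1 -3.3] T [-0.02 -0.02  0.03] t 36.4
  turn units 0.00  T0 [ 5.41 -0.61  3.96]  T1 [ 5.41 -0.61  3.96]
```

```bash
python3 -m pendant '[{"translation":[0,-0.1,0.9],"yaw":0,"grip":0.3},{"translation":[0,-0.15,1],"yaw":0,"grip":0.3},{"translation":[0.3,-0.15,0.9],"yaw":0,"grip":0.3},{"translation":[0.7,-0.1,0.6],"yaw":0,"grip":0.3},{"translation":[0.8,-0.08,0.4],"yaw":0,"grip":0.3},{"translation":[0.8,-0.03,0.14],"yaw":0,"grip":0.3},{"translation":[0.8,0,0],"yaw":0,"grip":0.3},{"translation":[0.7,0,0],"yaw":0,"grip":0.3},{"translation":[0.4,0,0],"yaw":0,"grip":0.3},{"translation":[0.2,0,0],"yaw":0,"grip":0.3}]'
python3 -c "
from h import *
go(590.7,-419.3,74.6)"
```

```text
clock: 37.18
ee_pos: [590.0, -416.7, 90.1]
eef_rot: [-2.517, 1.566, 2.489]
wrist_force: [0.3, -0.2, -3.0]
width: 0.637
at [ 590.  -416.7   90.1] jaw 16.8 j6 -1.06 w 0.637 F [ 0.3 -0.2 -3. ] T [0.05 0.01 0.01] t 37.2
  turn units 0.00  T0 [ 0.62 -0.    0.11]  T1 [ 0.62 -0.    0.11]
```

```bash
python3 -m pendant '[{"translation":[0.2,0,0.1],"yaw":0,"grip":0.3},{"translation":[0.2,0,0],"yaw":0,"grip":0.3},{"translation":[0.2,0,0],"yaw":0,"grip":0.3},{"translation":[0,0,0],"yaw":0,"grip":0.3},{"translation":[0,0,0],"yaw":0,"grip":0.3},{"translation":[0,0,0],"yaw":0,"grip":0.7},{"translation":[0,0,0],"yaw":0,"grip":0.8},{"translation":[0,0,0],"yaw":0,"grip":0.85},{"translation":[0,0,0],"yaw":0,"grip":0.85},{"translation":[-0.4,0,0],"yaw":0,"grip":0.85}]'
python3 -m pendant '[{"translation":[-1,0,0],"yaw":0,"grip":0.85},{"translation":[-1,0,0],"yaw":0,"grip":0.9},{"translation":[-1,0,0],"yaw":0,"grip":1},{"translation":[-1,0,-0.3],"yaw":0,"grip":1},{"translation":[-1,0,-1],"yaw":0,"grip":1},{"translation":[-1,0,-1],"yaw":0,"grip":1},{"translation":[-1,0,-1],"yaw":0,"grip":1},{"translation":[-1,0,-1],"yaw":0,"grip":1},{"translation":[0,0,-1],"yaw":0,"grip":1},{"translation":[0,0,-1],"yaw":0,"grip":1}]'
python3 - <<'E'
from h import *
c,im,d=grab('wrist','w15.png');W=cloud(c,d)
jars(W,im,['white','blue'])
go(500,240,310,5)
E
```

```text
clock: 38.02
ee_pos: [591.1, -418.9, 86.2]
eef_rot: [-2.626, 1.567, 2.38]
wrist_force: [0.1, -0.8, -1.1]
width: 0.853
clock: 38.85
ee_pos: [546.9, -268.6, 291.7]
eef_rot: [0.644, 1.565, -0.633]
wrist_force: [-0.4, 0.1, 0.5]
width: 0.998
white 0.89 rgb [131. 135. 120.] med [ 494.6 -402.6   87.7] circ [ 491.  -410.6] 29.0 body 2258 (array([ 494.6, -402.5]), array([100.1,  99.7]), 0.2)
blue 0.82 rgb [27. 49. 88.] med [ 591.6 -416.3   87.7] circ [ 592.5 -420.5] 28.6 body 2042 (array([ 591.6, -416.3]), array([99.9, 99.9]), 0.0)
at [ 546.4 -267.8  289.2] jaw 16.9 j6 -0.94 w 0.999 F [ 0.5 -0.6  0.1] T [-0.01  0.    0.  ] t 39.0
  turn units 2.39  T0 [ -0.86   4.14 -19.97]  T1 [ -0.86  -0.08 -20.4 ]
```

Both jars are standing in the tray with lid tops at 87.7. Next is orange.

```bash
python3 -m pendant '[{"translation":[-0.4,0.2,-1],"yaw":0.8,"grip":1},{"translation":[-0.4,0.13,-1],"yaw":0.8,"grip":1},{"translation":[0,0.06,-1],"yaw":0.79,"grip":1},{"translation":[0,0,-1],"yaw":0,"grip":1},{"translation":[0,0,-1],"yaw":0,"grip":1},{"translation":[0,0,-1],"yaw":0,"grip":1},{"translation":[0,0,-1],"yaw":0,"grip":1},{"translation":[0,0,-1],"yaw":0,"grip":1},{"translation":[0,0,-1],"yaw":0,"grip":1},{"translation":[0,0,-1],"yaw":0,"grip":1}]'
python3 -m pendant '[{"translation":[0,-0.05,-1],"yaw":0,"grip":1},{"translation":[0,-0.05,-1],"yaw":0,"grip":1},{"translation":[0,-0.05,-1],"yaw":0,"grip":1},{"translation":[0,-0.05,-1],"yaw":0,"grip":1},{"translation":[0,-0.05,-1],"yaw":0,"grip":1},{"translation":[0,-0.05,-1],"yaw":0,"grip":1},{"translation":[0,-0.05,-1],"yaw":0,"grip":1},{"translation":[0,0,-1],"yaw":0,"grip":1},{"translation":[0,0,-1],"yaw":0,"grip":1},{"translation":[0,0,-0.5],"yaw":0,"grip":1}]'
python3 - <<'E'
from h import *
c,im,d=grab('wrist','w16.png');W=cloud(c,d)
jars(W,im,['orange','black'])
go(456.8,388.6,67.5,5)
E
```

```text
clock: 39.83
ee_pos: [524.7, -19.0, 308.3]
eef_rot: [0.949, 1.57, -0.538]
wrist_force: [-0.1, 0.0, -0.4]
width: 1.003
clock: 40.67
ee_pos: [495.8, 218.2, 308.2]
eef_rot: [2.12, 1.57, 0.635]
wrist_force: [-0.2, -0.0, 0.7]
width: 0.999
orange 0.83 rgb [130.  80.  19.] med [458.3 379.6  82.9] circ [457.9 386.8] 28.2 body 1214 (array([456.8, 388. ]), array([60.6, 60.7]), 58.9)
orange 0.48 rgb [42. 47. 38.] med [421.9 275.6  83. ] circ [421.3 274.4] 28.8 body 803 (array([421.4, 274.9]), array([60.2, 60.4]), 85.1)
orange 0.35 rgb [79. 73. 63.] med [540.8  96.   85.3] circ [549.1 104.9] 31.5 body 411 (array([540.9,  96.1]), array([100. ,  99.7]), 0.1)
black 0.9 rgb [43. 47. 39.] med [421.9 275.7  83. ] circ [421.3 274.4] 28.8 body 803 (array([421.4, 274.9]), array([60.2, 60.4]), 85.1)
at [495.9 216.5 307.8] jaw 4.9 j6 0.12 w 1.002 F [ 0.2 -0.   0.9] T [-0.08  0.04 -0.05] t 40.8
  turn units -0.01  T0 [ 9.61 -0.97 -7.  ]  T1 [ 9.61 -0.96 -7.  ]
```

```bash
python3 -m pendant '[{"translation":[0,-0.13,-0.9],"yaw":0,"grip":1},{"translation":[0,-0.13,-1],"yaw":0,"grip":1},{"translation":[0.1,-0.13,-1],"yaw":0,"grip":1},{"translation":[0.5,-0.13,-1],"yaw":0,"grip":1},{"translation":[0.8,-0.13,-1],"yaw":0,"grip":1},{"translation":[0.8,-0.13,-1],"yaw":0,"grip":1},{"translation":[0.6,-0.13,-0.8],"yaw":0,"grip":1},{"translation":[0.4,-0.04,-0.3],"yaw":0,"grip":1},{"translation":[0,0,0],"yaw":0,"grip":1},{"translation":[0,0,0],"yaw":0,"grip":1}]'
python3 - <<'E'
from h import *
c,im,d=grab('wrist','w17.png');W=cloud(c,d)
jars(W,im,['orange'])
go(457,388.3,67.5,5)
S=np.load('/tmp/scene.npy');b=box(S,150,700,380,800,110,260);p=S[b];print('tall',b.sum(),np.percentile(p,[1,50,99],axis=0).round())
E
```

```text
clock: 41.65
ee_pos: [457.6, 387.8, 227.7]
eef_rot: [-0.386, 1.57, -1.872]
wrist_force: [-0.3, 0.3, -0.3]
width: 1.003
orange 0.76 rgb [138.  68.   6.] med [456.7 391.   83. ] circ [456.8 388.9] 28.7 body 1252 (array([457.3, 389.2]), array([59.1, 60.3]), 58.3)
at [458.3 388.  229.2] jaw 4.8 j6 0.43 w 1.001 F [ 0.2 -0.6  1.7] T [-0.   -0.05  0.02] t 41.8
  turn units -0.04  T0 [ 6.47 -0.06 -0.01]  T1 [ 6.47 -0.06 -0.01]
tall 9062 [[192. 569. 111.]
 [395. 674. 198.]
 [674. 787. 207.]]
```

```bash
python3 -m pendant '[{"translation":[0.8,-0.04,-0.03],"yaw":0,"grip":1},{"translation":[1,0,0],"yaw":0,"grip":1},{"translation":[1,0,0],"yaw":0,"grip":1},{"translation":[1,0,0],"yaw":0,"grip":1},{"translation":[1,0,0],"yaw":0,"grip":1},{"translation":[0.7,0,0],"yaw":0,"grip":1},{"translation":[0.4,0,0],"yaw":0,"grip":1},{"translation":[0.2,0,0],"yaw":0,"grip":1},{"translation":[0,0,0],"yaw":0,"grip":1},{"translation":[0,0,0],"yaw":0,"grip":1}]'
python3 -c "
from h import *
go(457.1,388.9,67.5)"
```

```text
clock: 42.58
ee_pos: [457.0, 389.9, 76.8]
eef_rot: [1.974, 1.568, 0.488]
wrist_force: [0.1, -0.7, 0.2]
width: 0.999
at [457.  389.9  76.8] jaw 4.9 j6 0.43 w 0.999 F [ 0.1 -0.7  0.2] T [ 0.02 -0.02 -0.02] t 42.6
  turn units 0.00  T0 [ 0.37 -0.    0.04]  T1 [ 0.37 -0.    0.04]
```

```bash
python3 -m pendant '[{"translation":[0.25,0,0.04],"yaw":0,"grip":1},{"translation":[0.12,0,0],"yaw":0,"grip":1},{"translation":[0,0,0],"yaw":0,"grip":0.9},{"translation":[0,0,0],"yaw":0,"grip":0.6},{"translation":[0,0,0],"yaw":0,"grip":0.4},{"translation":[0,0,0],"yaw":0,"grip":0.3},{"translation":[0,0,0],"yaw":0,"grip":0.3},{"translation":[0,0,0],"yaw":0,"grip":0.3},{"translation":[0,0,0],"yaw":0,"grip":0.3},{"translation":[0,0,0],"yaw":0,"grip":0.3}]' 60
python3 -c "
from h import *
go(537.8,93,200,36.6)"
```

```text
clock: 43.42
ee_pos: [456.4, 389.0, 66.6]
eef_rot: [2.016, 1.569, 0.53]
wrist_force: [0.9, 0.9, 3.6]
width: 0.64
at [456.4 389.   66.6] jaw 4.9 j6 0.43 w 0.640 F [0.9 0.9 3.6] T [ 0.03 -0.09  0.06] t 43.4
  turn units -6.34  T0 [-5.34  2.24 12.07]  T1 [-5.34 -4.44 11.45]
```

```bash
python3 -m pendant '[{"translation":[-0.6,0,0],"yaw":0,"grip":0.3},{"translation":[-1,0,0],"yaw":-0.7,"grip":0.3},{"translation":[-1,0,0],"yaw":-0.9,"grip":0.3},{"translation":[-1,0,0],"yaw":-1,"grip":0.3},{"translation":[-1,0,0],"yaw":-1,"grip":0.3},{"translation":[-0.75,0,0],"yaw":-1,"grip":0.3},{"translation":[0,0,0.2],"yaw":-1,"grip":0.3},{"translation":[0,-0.3,0.8],"yaw":-0.74,"grip":0.3},{"translation":[0,-0.4,1],"yaw":0,"grip":0.3},{"translation":[0,-0.4,1],"yaw":0,"grip":0.3}]'
python3 -m pendant '[{"translation":[0,-0.4,1],"yaw":0,"grip":0.3},{"translation":[0,-0.4,1],"yaw":0,"grip":0.3},{"translation":[0,-0.4,1],"yaw":0,"grip":0.3},{"translation":[0,-0.4,1],"yaw":0,"grip":0.3},{"translation":[0,-0.4,1],"yaw":0,"grip":0.3},{"translation":[0,-0.4,1],"yaw":0,"grip":0.3},{"translation":[0,-0.4,1],"yaw":0,"grip":0.3},{"translation":[0,-0.3,0.7],"yaw":0,"grip":0.3},{"translation":[0,-0.2,0.4],"yaw":0,"grip":0.3},{"translation":[0,0,0],"yaw":0,"grip":0.3}]'
python3 - <<'E'
from h import *
c,im,d=grab('wrist','w18.png');W=cloud(c,d)
go(537.9,92.9,123.6,36.6)
n=clean(box(W,440,640,30,180,82,90));print('rim',n.sum(),rect(W[n]))
E
```

```text
clock: 44.25
ee_pos: [475.3, 310.4, 198.2]
eef_rot: [-1.816, 1.568, -2.746]
wrist_force: [0.4, 0.7, -3.0]
width: 0.637
clock: 45.08
ee_pos: [530.6, 97.8, 198.7]
eef_rot: [-2.07, 1.569, -3.005]
wrist_force: [-0.2, 0.4, -2.5]
width: 0.64
at [530.4  99.  198.8] jaw 36.5 j6 -0.66 w 0.636 F [-0.3  0.6 -2.6] T [ 0.02  0.02 -0.03] t 45.1
  turn units -0.02  T0 [3.01 0.1  0.38]  T1 [3.01 0.1  0.38]
rim 1704 (array([538. ,  92.6]), array([78.3, 77.9]), 89.7)
```

```bash
python3 -m pendant '[{"translation":[0,0.1,0.2],"yaw":0,"grip":0.3},{"translation":[0.2,0,0.18],"yaw":0,"grip":0.3},{"translation":[0.4,0,0],"yaw":0,"grip":0.3},{"translation":[0.4,0,0],"yaw":0,"grip":0.3},{"translation":[0.4,0,0],"yaw":0,"grip":0.3},{"translation":[0.3,0,0],"yaw":0,"grip":0.3},{"translation":[0,0,0],"yaw":0,"grip":0.3},{"translation":[0,0,0],"yaw":0,"grip":0.3},{"translation":[0,0,0],"yaw":0,"grip":0.3},{"translation":[0,0,0],"yaw":0,"grip":0.3}]'
python3 -c "
from h import *
go(537.9,92.9,123.6,36.6)"
```

```text
clock: 45.97
ee_pos: [539.2, 93.4, 158.0]
eef_rot: [0.913, 1.569, -0.02]
wrist_force: [0.3, -0.4, -2.4]
width: 0.64
at [539.2  93.4 158. ] jaw 36.6 j6 -0.67 w 0.640 F [ 0.3 -0.4 -2.4] T [0.03 0.01 0.01] t 46.0
  turn units -0.00  T0 [ 1.38 -0.05 -0.02]  T1 [ 1.38 -0.05 -0.02]
```

```bash
python3 -m pendant '[{"translation":[0.2,-0.05,-0.02],"yaw":0,"grip":0.3},{"translation":[0.3,0,0],"yaw":0,"grip":0.3},{"translation":[0.3,0,0],"yaw":0,"grip":0.3},{"translation":[0.3,0,0],"yaw":0,"grip":0.3},{"translation":[0.2,0,0],"yaw":0,"grip":0.3},{"translation":[0.08,0,0],"yaw":0,"grip":0.3},{"translation":[0,0,0],"yaw":0,"grip":0.3},{"translation":[0,0,0],"yaw":0,"grip":0.3},{"translation":[0,0,0],"yaw":0,"grip":0.3},{"translation":[0,0,0],"yaw":0,"grip":0.3}]'
python3 -c "
from h import *
go(537.9,92.9,123.6,36.6);needle('w19.png')"
```

```text
clock: 46.8
ee_pos: [536.9, 93.0, 123.7]
eef_rot: [-2.072, 1.568, -3.004]
wrist_force: [-8.3, -1.2, 7.9]
width: 0.639
at [536.9  93.  123.7] jaw 36.6 j6 -0.67 w 0.639 F [-8.3 -1.2  7.9] T [-0.18  1.25  0.05] t 46.8
  turn units 0.00  T0 [0.   0.03 0.03]  T1 [0.   0.03 0.03]
red [422, 277, 27, 11, 221] ang -0.469 [-0.503 -0.394] rad 72 z 53.4
```

```bash
python3 -m pendant '[{"translation":[-0.02,0,0],"yaw":0.4,"grip":0.3},{"translation":[0,0,0],"yaw":0.7,"grip":0.3},{"translation":[0,0,0],"yaw":0.8,"grip":0.3},{"translation":[0,0,0],"yaw":0.8,"grip":0.3},{"translation":[0,0,0],"yaw":0.8,"grip":0.3},{"translation":[0,0,0],"yaw":0.8,"grip":0.3},{"translation":[0,0,0],"yaw":0.7,"grip":0.3},{"translation":[0,0,0],"yaw":0.6,"grip":0.3},{"translation":[0,0,0],"yaw":0.4,"grip":0.3},{"translation":[0,0,0],"yaw":0,"grip":0.3}]'
python3 -c "
from h import *
go();needle('w20.png')"
```

```text
clock: 47.68
ee_pos: [537.4, 92.7, 123.6]
eef_rot: [-0.53, 1.57, -1.985]
wrist_force: [-3.1, -1.6, 3.1]
width: 0.635
at [537.4  92.7 123.6] jaw 6.6 j6 -0.15 w 0.635 F [-3.1 -1.6  3.1] T [-0.32  0.49  0.33] t 47.7
  turn units 0.00  T0 [0. 0. 0.]  T1 [0. 0. 0.]
red [422, 261, 30, 8, 198] ang -0.103 [-0.131 -0.072] rad 71 z 53.4
red [410, 287, 30, 30, 498] ang 0.291 [0.187 0.400] rad 74 z 46.9
green [424, 270, 23, 14, 249] ang 0.045 [-0.006 0.095] rad 74 z 47.0
```

```bash
python3 -m pendant '[{"translation":[0,0,0],"yaw":0.3,"grip":0.3},{"translation":[0,0,0],"yaw":0.5,"grip":0.3},{"translation":[0,0,0],"yaw":0.4,"grip":0.3},{"translation":[0,0,0],"yaw":0,"grip":0.3},{"translation":[0,0,0],"yaw":0,"grip":0.3},{"translation":[0,0,0],"yaw":0,"grip":0.3},{"translation":[0,0,0],"yaw":0,"grip":0.3},{"translation":[0,0,0],"yaw":0,"grip":0.3},{"translation":[0,0,0],"yaw":0,"grip":0.3},{"translation":[0,0,0],"yaw":0,"grip":0.3}]'
python3 -c "
from h import *
needle()"
python3 -m pendant '[{"translation":[0,0,0],"yaw":0,"grip":0.3},{"translation":[0,0,0],"yaw":0,"grip":0.3},{"translation":[0,0,0],"yaw":0,"grip":0.3},{"translation":[0,0,0],"yaw":0,"grip":0.3},{"translation":[0,0,0],"yaw":0,"grip":0.3},{"translation":[0,0,0],"yaw":0,"grip":0.3},{"translation":[0,0,0],"yaw":0,"grip":0.3},{"translation":[0,0,0],"yaw":0,"grip":0.3},{"translation":[0,0,0],"yaw":0,"grip":0.3},{"translation":[0,0,0],"yaw":0,"grip":0.3}]'
python3 -c "
from h import *
go();needle()"
```

```text
clock: 48.57
ee_pos: [537.5, 92.8, 123.6]
eef_rot: [0.068, 1.57, -1.492]
wrist_force: [-3.2, -3.9, 5.6]
width: 0.64
red [421, 262, 31, 7, 179] ang 0.002 [-0.024 0.030] rad 71 z 53.5
red [414, 278, 30, 29, 542] ang 0.302 [0.188 0.413] rad 74 z 47.0
green [428, 250, 22, 10, 201] ang -0.052 [-0.089 -0.014] rad 74 z 47.0
green [431, 270, 16, 2, 29] ang 0.094 [0.085 0.107] rad 75 z 46.9
clock: 49.45
ee_pos: [537.5, 92.8, 123.6]
eef_rot: [0.087, 1.57, -1.473]
wrist_force: [-3.2, -3.6, 6.4]
width: 0.641
at [537.5  92.8 123.6] jaw 0.6 j6 -0.05 w 0.641 F [-3.2 -3.6  6.4] T [-0.52  0.69  0.37] t 49.5
  turn units 0.00  T0 [0. 0. 0.]  T1 [0. 0. 0.]
red [421, 262, 31, 7, 177] ang 0.004 [-0.025 0.028] rad 71 z 53.5
red [414, 278, 30, 29, 544] ang 0.300 [0.191 0.412] rad 74 z 47.0
green [428, 250, 22, 10, 201] ang -0.051 [-0.087 -0.013] rad 74 z 47.0
green [430, 270, 17, 2, 29] ang 0.093 [0.084 0.103] rad 74 z 46.9
```

Orange held at the centre of green for more than 1.4 s. I'll unwind.

```bash
python3 -m pendant '[{"translation":[0,0,0],"yaw":-0.4,"grip":0.3},{"translation":[0,0,0],"yaw":-0.8,"grip":0.3},{"translation":[0,0,0],"yaw":-0.8,"grip":0.3},{"translation":[0,0,0],"yaw":-0.9,"grip":0.3},{"translation":[0,0,0],"yaw":-0.9,"grip":0.3},{"translation":[0,0,0],"yaw":-0.8,"grip":0.3},{"translation":[0,0,0],"yaw":-0.6,"grip":0.3},{"translation":[0,0,0],"yaw":-0.5,"grip":0.3},{"translation":[0,0,0],"yaw":-0.4,"grip":0.3},{"translation":[0,0,0],"yaw":0,"grip":0.3}]'
python3 -c "
from h import *
go(501.1,-309.9,210);needle()"
```

```text
clock: 50.33
ee_pos: [537.8, 92.9, 123.6]
eef_rot: [1.212, 1.57, 0.184]
wrist_force: [-1.3, -3.2, 3.6]
width: 0.638
at [537.8  92.9 123.6] jaw 31.1 j6 -0.58 w 0.638 F [-1.3 -3.2  3.6] T [-0.33  0.36 -0.03] t 50.3
  turn units 0.00  T0 [-3.46 -9.57 13.04]  T1 [-3.46 -9.57 13.04]
red [420, 264, 30, 10, 255] ang -0.488 [-0.523 -0.413] rad 71 z 53.3
green [409, 301, 20, 17, 137] ang -0.055 [-0.086 -0.012] rad 75 z 47.1
```

```bash
python3 -m pendant '[{"translation":[-0.4,0,0],"yaw":0,"grip":0.3},{"translation":[-0.8,0,0],"yaw":0,"grip":0.3},{"translation":[-1,0,0],"yaw":0,"grip":0.3},{"translation":[-1,-0.2,0.3],"yaw":0,"grip":0.3},{"translation":[-0.4,-0.5,0.7],"yaw":0,"grip":0.3},{"translation":[0,-0.7,1],"yaw":0,"grip":0.3},{"translation":[0,-0.75,1],"yaw":0,"grip":0.3},{"translation":[0,-0.75,1],"yaw":0,"grip":0.3},{"translation":[0,-0.75,1],"yaw":0,"grip":0.3},{"translation":[0,-0.75,1],"yaw":0,"grip":0.3}]'
python3 -m pendant '[{"translation":[0,-0.75,1],"yaw":0,"grip":0.3},{"translation":[0,-0.75,1],"yaw":0,"grip":0.3},{"translation":[0,-0.75,1],"yaw":0,"grip":0.3},{"translation":[0,-0.75,1],"yaw":0,"grip":0.3},{"translation":[0,-0.75,1],"yaw":0,"grip":0.3},{"translation":[0,-0.75,1],"yaw":0,"grip":0.3},{"translation":[0,-0.5,0.7],"yaw":0,"grip":0.3},{"translation":[0,-0.3,0.4],"yaw":0,"grip":0.3},{"translation":[0,0,0],"yaw":0,"grip":0.3},{"translation":[0,0,0],"yaw":0,"grip":0.3}]'
python3 -c "
from h import *
go(501.1,-309.9,71.8)"
```

```text
clock: 51.22
ee_pos: [520.1, -93.0, 212.9]
eef_rot: [2.399, 1.569, 1.37]
wrist_force: [0.4, 0.1, -2.9]
width: 0.642
clock: 52.05
ee_pos: [498.7, -312.1, 212.8]
eef_rot: [2.72, 1.569, 1.691]
wrist_force: [0.2, 0.4, -2.9]
width: 0.638
at [ 498.7 -312.1  212.8] jaw 31.0 j6 -1.29 w 0.638 F [ 0.2  0.4 -2.9] T [ 0.07 -0.    0.05] t 52.0
  turn units 0.00  T0 [ 5.64  0.13 -0.02]  T1 [ 5.64  0.13 -0.02]
```

```bash
python3 -m pendant '[{"translation":[0.5,0.1,0],"yaw":0,"grip":0.3},{"translation":[0.8,0.03,0],"yaw":0,"grip":0.3},{"translation":[0.8,0,0],"yaw":0,"grip":0.3},{"translation":[0.8,0,0],"yaw":0,"grip":0.3},{"translation":[0.8,0,0],"yaw":0,"grip":0.3},{"translation":[0.6,0,0],"yaw":0,"grip":0.3},{"translation":[0.3,0,0],"yaw":0,"grip":0.3},{"translation":[0.2,0,0],"yaw":0,"grip":0.3},{"translation":[0,0,0],"yaw":0,"grip":0.3},{"translation":[0,0,0],"yaw":0,"grip":0.3}]'
python3 -c "
from h import *
go(501.1,-309.9,71.8)"
```

```text
clock: 52.88
ee_pos: [502.0, -310.8, 93.8]
eef_rot: [0.396, 1.57, -0.632]
wrist_force: [0.5, 0.2, -2.5]
width: 0.639
at [ 502.  -310.8   93.8] jaw 31.1 j6 -1.29 w 0.639 F [ 0.5  0.2 -2.5] T [0.   0.   0.04] t 52.9
  turn units 0.00  T0 [ 0.88 -0.01 -0.05]  T1 [ 0.88 -0.01 -0.05]
```

```bash
python3 -m pendant '[{"translation":[0.3,0,0],"yaw":0,"grip":0.3},{"translation":[0.3,0,0],"yaw":0,"grip":0.3},{"translation":[0.2,0,0],"yaw":0,"grip":0.3},{"translation":[0.08,0,0],"yaw":0,"grip":0.3},{"translation":[0,0,0],"yaw":0,"grip":0.3},{"translation":[0,0,0],"yaw":0,"grip":0.3},{"translation":[0,0,0],"yaw":0,"grip":0.7},{"translation":[0,0,0],"yaw":0,"grip":0.8},{"translation":[0,0,0],"yaw":0,"grip":0.85},{"translation":[-0.2,0,0],"yaw":0,"grip":0.85}]'
python3 -m pendant '[{"translation":[-1,0,0],"yaw":0,"grip":0.85},{"translation":[-1,0,0],"yaw":0,"grip":0.85},{"translation":[-1,0,0],"yaw":0,"grip":0.9},{"translation":[-1,0,0],"yaw":0,"grip":1},{"translation":[-1,0.4,-0.6],"yaw":0,"grip":1},{"translation":[-1,0.7,-1],"yaw":0,"grip":1},{"translation":[-1,0.7,-1],"yaw":0,"grip":1},{"translation":[-1,0.7,-1],"yaw":0,"grip":1},{"translation":[-1,0.7,-1],"yaw":0,"grip":1},{"translation":[0,0.7,-1],"yaw":0,"grip":1}]'
python3 - <<'E'
from h import *
c,im,d=grab('wrist','w21.png');W=cloud(c,d)
jars(W,im,['white','blue','orange'])
go(450,190,310,15)
E
```

```text
clock: 53.72
ee_pos: [501.1, -310.7, 75.5]
eef_rot: [-2.86, 1.569, 2.395]
wrist_force: [0.4, -0.4, 0.4]
width: 0.848
clock: 54.55
ee_pos: [514.8, -140.5, 308.2]
eef_rot: [0.557, 1.559, -0.472]
wrist_force: [1.1, -0.0, 0.8]
width: 0.998
blue 0.58 rgb [23. 46. 91.] med [ 587.1 -411.4   87.6] circ [ 591.8 -419.6] 29.0 body 1936 (array([ 587.1, -411.6]), array([99.9, 99.5]), 89.7)
orange 0.95 rgb [131.  61.   5.] med [ 505.2 -302.1   87.6] circ [ 502.2 -310.1] 28.9 body 1947 (array([ 505.3, -302. ]), array([99.9, 99.9]), 90.0)
at [ 512.8 -140.2  301.6] jaw 31.2 j6 -1.02 w 1.002 F [-0.6  0.3 -0.5] T [-0.03 -0.    0.03] t 54.8
  turn units 3.23  T0 [ -0.35   4.69 -12.6 ]  T1 [ -0.35   0.99 -13.41]
```

Orange is placed (lid top 87.6). The last jar is black.

```bash
python3 -m pendant '[{"translation":[-0.3,0.3,-0.9],"yaw":0.8,"grip":1},{"translation":[0,0.2,-1],"yaw":0.8,"grip":1},{"translation":[0,0.15,-1],"yaw":0.8,"grip":1},{"translation":[0,0.1,-1],"yaw":0.8,"grip":1},{"translation":[0,0.05,-1],"yaw":0,"grip":1},{"translation":[0,0.05,-1],"yaw":0,"grip":1},{"translation":[0,0.05,-1],"yaw":0,"grip":1},{"translation":[0,0,-1],"yaw":0,"grip":1},{"translation":[0,0,-1],"yaw":0,"grip":1},{"translation":[0,0,-1],"yaw":0,"grip":1}]'
python3 -m pendant '[{"translation":[0,0,-1],"yaw":0,"grip":1},{"translation":[0,0,-1],"yaw":0,"grip":1},{"translation":[0,0,-1],"yaw":0,"grip":1},{"translation":[0,0,-0.6],"yaw":0,"grip":1},{"translation":[0,0,0],"yaw":0,"grip":1},{"translation":[0,0,0],"yaw":0,"grip":1},{"translation":[0,0,0],"yaw":0,"grip":1},{"translation":[0,0,0],"yaw":0,"grip":1},{"translation":[0,0,0],"yaw":0,"grip":1},{"translation":[0,0,0],"yaw":0,"grip":1}]'
python3 - <<'E'
from h import *
c,im,d=grab('wrist','w22.png');W=cloud(c,d)
jars(W,im,['black'])
go(421.4,274.9,67)
E
```

```text
clock: 55.58
ee_pos: [452.9, 101.6, 308.1]
eef_rot: [-1.652, 1.57, -2.962]
wrist_force: [0.2, -0.6, 0.8]
width: 1.0
clock: 56.42
ee_pos: [430.0, 187.9, 308.7]
eef_rot: [-0.903, 1.571, -2.212]
wrist_force: [0.8, -0.4, 1.0]
width: 1.0
black 0.26 rgb [82. 76. 65.] med [538.3  94.7  85.2] circ [550.  107.2] 29.1 body 366 (array([538.2,  94.6]), array([99.9, 99.9]), 89.9)
at [429.8 188.1 308.8] jaw 15.0 j6 -0.09 w 1.003 F [-0.3 -0.7  0.5] T [ 0.05 -0.03  0.02] t 56.5
  turn units 0.00  T0 [ 9.67  0.57 -3.44]  T1 [ 9.67  0.57 -3.44]
```

View pics/w22.png

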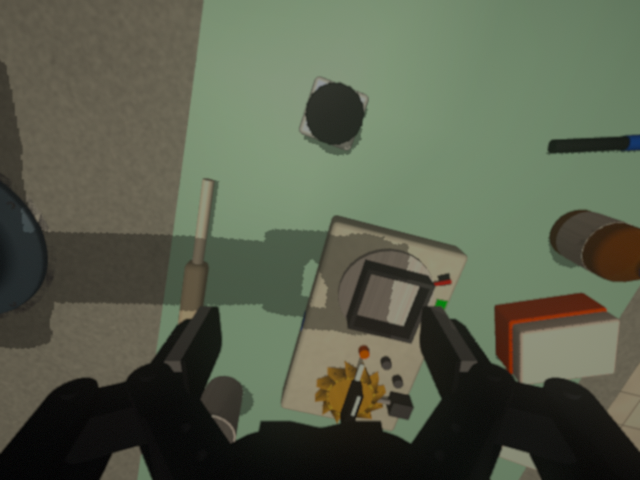

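Run:
```python
from h import *
for m in manip.masks_of('wrist','jar_black'): print(m['score'],m['box'])
c,im,d=grab('wrist');W=cloud(c,d)
b=clean(box(W,340,540,200,440,78,88),5)
n,lab,st,_=cv2.connectedComponentsWithStats(b.astype(np.uint8))
for i in range(1,n):
    if st[i,4]>300:
        q=W[lab==i];cc=cv2.minEnclosingCircle(q[:,:2].astype(np.float32));x,y=cc[0]
        bb=clean(box(W,x-46,x+46,y-46,y+46,8,49));print(st[i].tolist(),cc,im[lab==i].mean(0),'body',bb.sum(),rect(W[bb]))
```

```text
0.75 [299.5, 76.7, 366.1, 149.5]
[306, 83, 58, 62, 2858] ((421.120361328125, 274.9012451171875), 28.643722534179688) [43.24457663 46.620014   39.27116865] body 494 (array([421.2, 274.9]), array([60.4, 60.2]), 85.2)
```

Black is standing at (335,112) in the view, unmoved. The network only missed it; the depth fit gives (421.2, 274.9), yaw -4.8°.

```bash
python3 -m pendant '[{"translation":[0.3,0.14,-0.7],"yaw":0,"grip":1},{"translation":[0.7,0.14,-0.9],"yaw":0,"grip":1},{"translation":[1,0.14,-0.9],"yaw":0,"grip":1},{"translation":[1,0.14,-0.7],"yaw":0,"grip":1},{"translation":[1,0,-0.24],"yaw":0,"grip":1},{"translation":[1,0,0],"yaw":0,"grip":1},{"translation":[1,0,0],"yaw":0,"grip":1},{"translation":[0.6,0,0],"yaw":0,"grip":1},{"translation":[0,0,0],"yaw":0,"grip":1},{"translation":[0,0,0],"yaw":0,"grip":1}]'
python3 -c "
from h import *
go(421.2,274.9,67)"
```

```text
clock: 57.45
ee_pos: [420.5, 275.1, 143.4]
eef_rot: [-1.491, 1.569, -2.798]
wrist_force: [0.9, -0.3, 0.9]
width: 0.998
at [420.5 275.1 143.4] jaw 15.1 j6 0.09 w 0.998 F [ 0.9 -0.3  0.9] T [ 0.04  0.01 -0.  ] t 57.5
  turn units 0.00  T0 [3.06 0.03 0.02]  T1 [3.06 0.03 0.02]
```

```bash
python3 -m pendant '[{"translation":[0.8,0.03,0.02],"yaw":0,"grip":1},{"translation":[1,0,0],"yaw":0,"grip":1},{"translation":[0.7,0,0],"yaw":0,"grip":1},{"translation":[0.36,0,0],"yaw":0,"grip":1},{"translation":[0.2,0,0],"yaw":0,"grip":1},{"translation":[0,0,0],"yaw":0,"grip":0.9},{"translation":[0,0,0],"yaw":0,"grip":0.6},{"translation":[0,0,0],"yaw":0,"grip":0.4},{"translation":[0,0,0],"yaw":0,"grip":0.3},{"translation":[0,0,0],"yaw":0,"grip":0.3}]' 60
python3 -c "
from h import *
go(537.9,92.9,200,19.9)"
```

```text
clock: 58.28
ee_pos: [422.4, 275.3, 69.1]
eef_rot: [1.694, 1.569, 0.387]
wrist_force: [-2.2, -1.6, 6.0]
width: 0.642
at [422.4 275.3  69.1] jaw 15.1 j6 0.09 w 0.642 F [-2.2 -1.6  6. ] T [-0.2   0.46 -0.01] t 58.3
  turn units -0.96  T0 [-5.23  2.57  8.25]  T1 [-5.23  1.87  8.43]
```

```bash
python3 -m pendant '[{"translation":[-0.6,0,0],"yaw":0,"grip":0.3},{"translation":[-1,0,0],"yaw":-0.5,"grip":0.3},{"translation":[-1,0,0],"yaw":-0.46,"grip":0.3},{"translation":[-1,0,0],"yaw":0,"grip":0.3},{"translation":[-1,0.1,0.5],"yaw":0,"grip":0.3},{"translation":[-0.63,0.2,0.8],"yaw":0,"grip":0.3},{"translation":[0,0.22,1],"yaw":0,"grip":0.3},{"translation":[0,0.22,1],"yaw":0,"grip":0.3},{"translation":[0,0.22,1],"yaw":0,"grip":0.3},{"translation":[0,0.22,1],"yaw":0,"grip":0.3}]'
python3 -m pendant '[{"translation":[0,0.22,1],"yaw":0,"grip":0.3},{"translation":[0,0.22,1],"yaw":0,"grip":0.3},{"translation":[0,0.2,0.7],"yaw":0,"grip":0.3},{"translation":[0,0.05,0.4],"yaw":0,"grip":0.3},{"translation":[0,0,0],"yaw":0,"grip":0.3},{"translation":[0,0,0],"yaw":0,"grip":0.3},{"translation":[0,0,0],"yaw":0,"grip":0.3},{"translation":[0,0,0],"yaw":0,"grip":0.3},{"translation":[0,0,0],"yaw":0,"grip":0.3},{"translation":[0,0,0],"yaw":0,"grip":0.3}]'
python3 -c "
from h import *
go(537.9,92.9,126.1,19.9)"
```

```text
clock: 59.12
ee_pos: [494.9, 159.4, 198.7]
eef_rot: [1.315, 1.57, 0.091]
wrist_force: [-0.1, 0.7, -2.7]
width: 0.639
clock: 59.95
ee_pos: [536.7, 94.1, 198.0]
eef_rot: [-3.035, 1.571, 2.025]
wrist_force: [0.5, 0.5, -2.5]
width: 0.639
at [536.7  94.1 198. ] jaw 19.9 j6 -0.38 w 0.639 F [ 0.5  0.5 -2.5] T [-0.01  0.   -0.01] t 60.0
  turn units 0.01  T0 [2.88 0.03 0.06]  T1 [2.88 0.03 0.06]
```

```bash
python3 -m pendant '[{"translation":[0.2,0.03,0.06],"yaw":0,"grip":0.3},{"translation":[0.4,0,0],"yaw":0,"grip":0.3},{"translation":[0.4,0,0],"yaw":0,"grip":0.3},{"translation":[0.4,0,0],"yaw":0,"grip":0.3},{"translation":[0.4,0,0],"yaw":0,"grip":0.3},{"translation":[0.3,0,0],"yaw":0,"grip":0.3},{"translation":[0.3,0,0],"yaw":0,"grip":0.3},{"translation":[0.3,0,0],"yaw":0,"grip":0.3},{"translation":[0.1,0,0],"yaw":0,"grip":0.3},{"translation":[0,0,0],"yaw":0,"grip":0.3}]'
python3 -c "
from h import *
go(537.9,92.9,126.1);needle('w23.png')"
```

```text
clock: 60.78
ee_pos: [537.8, 92.2, 127.1]
eef_rot: [-1.946, 1.569, 3.113]
wrist_force: [-0.2, -0.3, -3.5]
width: 0.64
at [537.8  92.2 127.1] jaw 19.9 j6 -0.38 w 0.640 F [-0.2 -0.3 -3.5] T [-0.03  0.02 -0.02] t 60.8
  turn units 0.00  T0 [ 0.04  0.01 -0.02]  T1 [ 0.04  0.01 -0.02]
red [416, 242, 35, 11, 293] ang -0.466 [-0.502 -0.397] rad 70 z 53.4
red [407, 304, 17, 12, 39] ang 0.188 [0.179 0.210] rad 77 z 46.9
green [413, 281, 27, 24, 390] ang 0.007 [-0.079 0.093] rad 74 z 46.9
```

```bash
python3 -m pendant '[{"translation":[0.06,0,0],"yaw":0.4,"grip":0.3},{"translation":[0,0,0],"yaw":0.7,"grip":0.3},{"translation":[0,0,0],"yaw":0.8,"grip":0.3},{"translation":[0,0,0],"yaw":0.8,"grip":0.3},{"translation":[0,0,0],"yaw":0.8,"grip":0.3},{"translation":[0,0,0],"yaw":0.8,"grip":0.3},{"translation":[0,0,0],"yaw":0.7,"grip":0.3},{"translation":[0,0,0],"yaw":0.6,"grip":0.3},{"translation":[0,0,0],"yaw":0.4,"grip":0.3},{"translation":[0,0,0],"yaw":0,"grip":0.3}]'
python3 -c "
from h import *
go();needle('w24.png')"
```

```text
clock: 61.67
ee_pos: [538.0, 92.4, 127.0]
eef_rot: [-1.343, 1.57, -3.09]
wrist_force: [-2.8, -0.1, -1.2]
width: 0.64
at [538.   92.4 127. ] jaw -10.1 j6 0.14 w 0.640 F [-2.8 -0.1 -1.2] T [0.1  0.5  0.35] t 61.7
  turn units 0.00  T0 [0. 0. 0.]  T1 [0. 0. 0.]
red [413, 224, 37, 16, 266] ang -0.102 [-0.131 -0.070] rad 69 z 53.5
red [420, 257, 27, 28, 561] ang 0.299 [0.189 0.410] rad 74 z 47.0
green [426, 234, 22, 16, 269] ang 0.043 [-0.008 0.094] rad 74 z 47.0
```

```bash
python3 -m pendant '[{"translation":[0,0,0],"yaw":0.3,"grip":0.3},{"translation":[0,0,0],"yaw":0.5,"grip":0.3},{"translation":[0,0,0],"yaw":0.4,"grip":0.3},{"translation":[0,0,0],"yaw":0,"grip":0.3},{"translation":[0,0,0],"yaw":0,"grip":0.3},{"translation":[0,0,0],"yaw":0,"grip":0.3},{"translation":[0,0,0],"yaw":0,"grip":0.3},{"translation":[0,0,0],"yaw":0,"grip":0.3},{"translation":[0,0,0],"yaw":0,"grip":0.3},{"translation":[0,0,0],"yaw":0,"grip":0.3}]'
python3 -c "
from h import *
needle()"
python3 -m pendant '[{"translation":[0,0,0],"yaw":0,"grip":0.3},{"translation":[0,0,0],"yaw":0,"grip":0.3},{"translation":[0,0,0],"yaw":0,"grip":0.3},{"translation":[0,0,0],"yaw":0,"grip":0.3},{"translation":[0,0,0],"yaw":0,"grip":0.3},{"translation":[0,0,0],"yaw":0,"grip":0.3},{"translation":[0,0,0],"yaw":0,"grip":0.3},{"translation":[0,0,0],"yaw":0,"grip":0.3},{"translation":[0,0,0],"yaw":0,"grip":0.3},{"translation":[0,0,0],"yaw":0,"grip":0.3}]'
python3 -c "
from h import *
go();needle()"
```

```text
clock: 62.55
ee_pos: [538.1, 92.3, 126.9]
eef_rot: [-1.433, 1.57, 2.999]
wrist_force: [-4.2, 1.4, 3.0]
width: 0.64
red [413, 224, 37, 16, 241] ang 0.004 [-0.024 0.033] rad 69 z 53.5
red [423, 245, 25, 29, 571] ang 0.299 [0.190 0.410] rad 74 z 47.0
green [422, 213, 24, 15, 214] ang -0.049 [-0.087 -0.012] rad 74 z 47.0
green [426, 234, 21, 6, 32] ang 0.097 [0.086 0.103] rad 75 z 46.9
clock: 63.43
ee_pos: [538.1, 92.3, 126.8]
eef_rot: [-1.442, 1.57, 2.99]
wrist_force: [-4.9, 0.8, 2.1]
width: 0.638
at [538.1  92.3 126.8] jaw -16.1 j6 0.24 w 0.638 F [-4.9  0.8  2.1] T [0.22 1.04 0.36] t 63.4
  turn units 0.00  T0 [0. 0. 0.]  T1 [0. 0. 0.]
red [413, 224, 37, 16, 244] ang 0.003 [-0.025 0.034] rad 69 z 53.5
red [423, 245, 25, 29, 570] ang 0.299 [0.188 0.410] rad 74 z 47.0
green [422, 213, 24, 15, 213] ang -0.050 [-0.087 -0.010] rad 74 z 47.0
green [426, 234, 21, 6, 32] ang 0.096 [0.086 0.103] rad 74 z 47.0
```

Black held at the centre of green for about 1.4 s. Unwinding.

```bash
python3 -m pendant '[{"translation":[0,0,0],"yaw":-0.4,"grip":0.3},{"translation":[0,0,0],"yaw":-0.8,"grip":0.3},{"translation":[0,0,0],"yaw":-0.8,"grip":0.3},{"translation":[0,0,0],"yaw":-0.9,"grip":0.3},{"translation":[0,0,0],"yaw":-0.9,"grip":0.3},{"translation":[0,0,0],"yaw":-0.8,"grip":0.3},{"translation":[0,0,0],"yaw":-0.6,"grip":0.3},{"translation":[0,0,0],"yaw":-0.5,"grip":0.3},{"translation":[0,0,0],"yaw":-0.4,"grip":0.3},{"translation":[0,0,0],"yaw":0,"grip":0.3}]'
python3 -c "
from h import *
go(600.6,-319.8,213);needle()"
```

```text
clock: 64.32
ee_pos: [538.9, 92.0, 126.5]
eef_rot: [1.311, 1.569, -0.009]
wrist_force: [-0.7, -0.1, -2.1]
width: 0.636
at [538.9  92.  126.5] jaw 14.4 j6 -0.29 w 0.636 F [-0.7 -0.1 -2.1] T [0.04 0.06 0.04] t 64.3
  turn units 0.00  T0 [-3.45 -1.69 16.57]  T1 [-3.45 -1.69 16.57]
red [412, 230, 37, 14, 310] ang -0.465 [-0.499 -0.425] rad 70 z 53.4
red [404, 295, 24, 19, 224] ang 0.233 [0.185 0.285] rad 74 z 46.9
green [415, 272, 26, 23, 405] ang 0.003 [-0.081 0.089] rad 74 z 47.0
```

```bash
python3 -m pendant '[{"translation":[-0.4,0,0],"yaw":0,"grip":0.3},{"translation":[-0.8,0,0],"yaw":0,"grip":0.3},{"translation":[-1,0,0],"yaw":0,"grip":0.3},{"translation":[-1,-0.05,0.4],"yaw":0,"grip":0.3},{"translation":[-0.4,-0.1,0.8],"yaw":0,"grip":0.3},{"translation":[0,-0.1,1],"yaw":0,"grip":0.3},{"translation":[0,-0.1,1],"yaw":0,"grip":0.3},{"translation":[0,-0.1,1],"yaw":0,"grip":0.3},{"translation":[0,-0.1,1],"yaw":0,"grip":0.3},{"translation":[0,-0.1,1],"yaw":0,"grip":0.3}]'
python3 -m pendant '[{"translation":[0,-0.1,1],"yaw":0,"grip":0.3},{"translation":[0,-0.1,1],"yaw":0,"grip":0.3},{"translation":[0,-0.1,1],"yaw":0,"grip":0.3},{"translation":[0,-0.1,1],"yaw":0,"grip":0.3},{"translation":[0,-0.1,1],"yaw":0,"grip":0.3},{"translation":[0,-0.1,1],"yaw":0,"grip":0.3},{"translation":[0,-0.1,1],"yaw":0,"grip":0.3},{"translation":[0,-0.1,1],"yaw":0,"grip":0.3},{"translation":[0,-0.1,1],"yaw":0,"grip":0.3},{"translation":[0,-0.1,0.6],"yaw":0,"grip":0.3}]'
python3 -c "
from h import *
go(600.6,-319.8,74.7)"
```

```text
clock: 65.2
ee_pos: [561.5, -63.3, 217.6]
eef_rot: [1.031, 1.569, -0.289]
wrist_force: [0.6, 0.4, -3.2]
width: 0.64
clock: 66.03
ee_pos: [596.8, -303.4, 217.5]
eef_rot: [0.488, 1.568, -0.834]
wrist_force: [-0.2, 0.9, -2.0]
width: 0.644
at [ 596.8 -303.4  217.5] jaw 14.3 j6 -0.89 w 0.644 F [-0.2  0.9 -2. ] T [-0.02  0.    0.  ] t 66.0
  turn units 0.00  T0 [ 5.71 -0.02  0.66]  T1 [ 5.71 -0.02  0.66]
```

```bash
python3 -m pendant '[{"translation":[0.4,0,0.4],"yaw":0,"grip":0.3},{"translation":[0.7,0,0.2],"yaw":0,"grip":0.3},{"translation":[0.8,0,0],"yaw":0,"grip":0.3},{"translation":[0.8,0,0],"yaw":0,"grip":0.3},{"translation":[0.8,0,0],"yaw":0,"grip":0.3},{"translation":[0.6,0,0],"yaw":0,"grip":0.3},{"translation":[0.4,0,0],"yaw":0,"grip":0.3},{"translation":[0.2,0,0],"yaw":0,"grip":0.3},{"translation":[0,0,0],"yaw":0,"grip":0.3},{"translation":[0,0,0],"yaw":0,"grip":0.3}]'
python3 -c "
from h import *
go(600.6,-319.8,74.7)"
```

```text
clock: 66.87
ee_pos: [600.6, -315.4, 99.8]
eef_rot: [0.737, 1.57, -0.583]
wrist_force: [0.5, -1.0, -3.1]
width: 0.638
at [ 600.6 -315.4   99.8] jaw 14.4 j6 -0.90 w 0.638 F [ 0.5 -1.  -3.1] T [-0.02 -0.03  0.03] t 66.9
  turn units 0.00  T0 [ 1.   -0.05  0.17]  T1 [ 1.   -0.05  0.17]
```

```bash
python3 -m pendant '[{"translation":[0.3,-0.05,0.15],"yaw":0,"grip":0.3},{"translation":[0.3,0,0],"yaw":0,"grip":0.3},{"translation":[0.2,0,0],"yaw":0,"grip":0.3},{"translation":[0.15,0,0],"yaw":0,"grip":0.3},{"translation":[0.05,0,0],"yaw":0,"grip":0.3},{"translation":[0,0,0],"yaw":0,"grip":0.3},{"translation":[0,0,0],"yaw":0,"grip":0.3},{"translation":[0,0,0],"yaw":0,"grip":0.7},{"translation":[0,0,0],"yaw":0,"grip":0.8},{"translation":[0,0,0],"yaw":0,"grip":0.85}]'
python3 -m pendant '[{"translation":[-0.3,0,0],"yaw":0,"grip":0.85},{"translation":[-1,0,0],"yaw":0,"grip":0.85},{"translation":[-1,0,0],"yaw":0,"grip":0.9},{"translation":[-1,0,0],"yaw":0,"grip":1},{"translation":[-1,0,-0.5],"yaw":0,"grip":1},{"translation":[-1,0,-1],"yaw":0,"grip":1},{"translation":[-1,-0.2,-1],"yaw":0,"grip":1},{"translation":[-1,-0.2,-1],"yaw":0,"grip":1},{"translation":[-1,-0.2,-1],"yaw":0,"grip":1},{"translation":[0,0,0],"yaw":0,"grip":1}]'
python3 - <<'E'
from h import *
c,im,d=grab('wrist','w25.png');W=cloud(c,d)
go();jars(W,im)
c,im,d=grab('side','side1.png')
cv2.imwrite('pics/side1c.png',cv2.resize(im[120:480,140:560,::-1],None,fx=1.6,fy=1.6))
E
```

```text
clock: 67.7
ee_pos: [600.2, -319.4, 74.4]
eef_rot: [0.708, 1.57, -0.612]
wrist_force: [-0.0, 0.6, -0.1]
width: 0.85
clock: 68.53
ee_pos: [558.5, -211.8, 289.1]
eef_rot: [0.851, 1.56, -0.466]
wrist_force: [0.5, -0.8, 0.9]
width: 0.999
at [ 558.4 -213.   286.5] jaw 14.5 j6 -0.81 w 0.998 F [ 0.6 -0.6 -0.2] T [-0.02  0.01 -0.  ] t 68.6
  turn units 0.00  T0 [0. 0. 0.]  T1 [0. 0. 0.]
white 0.92 rgb [123. 123. 110.] med [ 503.  -406.4   87.9] circ [ 494.  -410.5] 28.6 body 1439 (array([ 503.1, -406.5]), array([99.8, 99.9]), 0.3)
white 0.16 rgb [49. 65. 93.] med [ 592.1 -415.1   87.9] circ [ 593.1 -420. ] 28.8 body 1586 (array([ 592.1, -415. ]), array([99.6, 99.9]), 89.9)
blue 0.76 rgb [ 23.  47. 101.] med [ 591.9 -414.9   87.9] circ [ 592.9 -419.8] 28.7 body 1588 (array([ 591.9, -414.9]), array([99.7, 99.6]), 89.9)
orange 0.94 rgb [139.  63.   3.] med [ 503.1 -306.8   87.8] circ [ 502.8 -310.3] 28.7 body 2123 (array([ 503. , -306.7]), array([99.8, 99.9]), 0.1)
black 0.57 rgb [19. 27. 17.] med [ 599.1 -314.9   87.8] circ [ 600.1 -318.4] 28.5 body 2006 (array([ 599.1, -314.8]), array([100. ,  99.6]), 0.2)
```

View pics/w25.png

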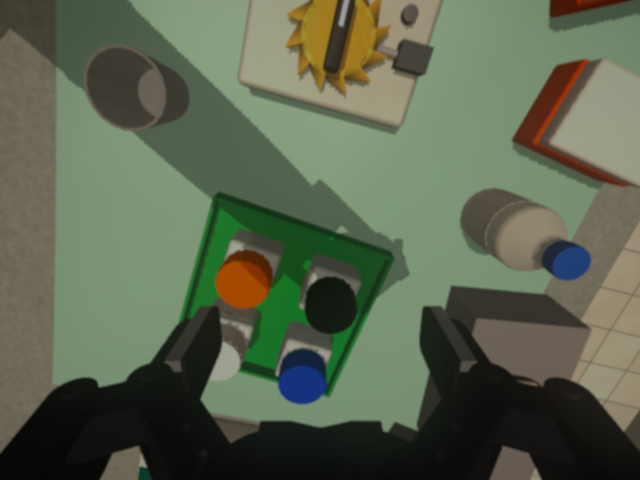

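View pics/side1c.png

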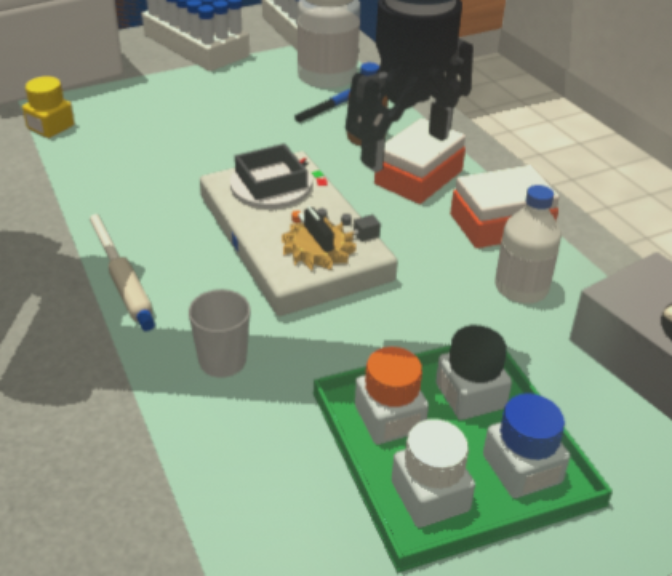

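All four jars stand upright in the tray: orange (393,375), black (477,353), white (437,447) and blue (532,425) in the side view. The nest is empty, the needle is at the black block, the pointer is at the orange tab, and the bystanders are in place. I'll settle the arm and hand in.

```bash
python3 -m pendant '[{"translation":[0,0,0],"yaw":0,"grip":1},{"translation":[0,0,0],"yaw":0,"grip":1},{"translation":[0,0,0],"yaw":0,"grip":1},{"translation":[0,0,0],"yaw":0,"grip":1},{"translation":[0,0,0],"yaw":0,"grip":1},{"translation":[0,0,0],"yaw":0,"grip":1},{"translation":[0,0,0],"yaw":0,"grip":1},{"translation":[0,0,0],"yaw":0,"grip":1},{"translation":[0,0,0],"yaw":0,"grip":1},{"translation":[0,0,0],"yaw":0,"grip":1}]'
python3 -c "
from h import *
print(manip.hand_in())"
```

```text
clock: 69.67
ee_pos: [557.3, -213.9, 281.6]
eef_rot: [0.679, 1.571, -0.641]
wrist_force: [0.0, 0.5, -0.3]
width: 0.998
the job is handed in; nothing more can be done
None
```

The job is handed in after about 70 s of the 210 s allowed. The setting wheel is on the orange tab, and all four jars were tested in order and now stand in the green tray.

- **Wheel:** I turned it 2 teeth clockwise and let go. It settled with the pointer at the orange tab, and the bar was measured at 90.6° against 91° for the tab.
- **Lid tests:** white, blue, orange and black were each twisted into the green band and held about 1.4 to 1.9 s. White read about 0.45 rad and the other three about 0.47 to 0.48 rad. The red block was never reached, and the needle was back at zero before each jar was lifted.
- **Final checks:** all lid tops in the tray measured 87.6 to 87.9 mm against 87 mm expected, so the jars are upright. The nest is empty, the bystanders and the yellow look-alike look untouched, and the gripper is clear.
- **Disagreements:**
  - The wrist torque read 0.30 to 0.37 N m during the holds, a little below the 0.36 to 0.38 N m that the needle angles imply. I went by the needle.
  - The lid detector missed black once before its pick; the depth fit found it unmoved.
- **Not measured:** I did not measure whether any lid turned on its jar. The torques stayed well below the 0.8 N m slip limit.

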